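# Pin up a terminal block in the check nest

### The arm

A 6-joint arm with a two-finger parallel gripper is mounted at the origin on the work surface. World frame = base frame: x ahead of the robot, y to its left, z up, the work surface at z = 0. Lengths are in m, angles in rad, forces in N, time in s.
With the tool pointing down it reaches from about 0.35 to 0.85 m from the base axis. Payload 8.1 kg.
Tool frame: the origin (TCP) lies on the mounting face of the last link; the fingertips stand 186 mm ahead of it and the grasp point (between the pads) lies 167 mm ahead of it; z points along the fingers, y is the line along which they close (so a half turn about z gives the same grasp; the last joint's range is limited). The gripper opens to 93 mm and grips with 3 to 60 N. Pads are 15 mm wide; open, the fingers measure 128 mm over their backs; the gripper's body (75 mm by 188 mm) begins 65 mm behind the grasp point.
Start: joints at [-0.085, 0.13, 1.488, -0, 1.523, -0.085], TCP at [0.6, 0, 0.405] pointing down, gripper open.
Joint ranges: [-2.96, 2.96], [-0.89, 2.26], [0.02, 2.5], [-1.34, 4.48], [0, 2.73], [-2.66, 2.66]. Speed limits (rad/s): [2.39, 2.39, 2.79, 3.14, 3.14, 3.14].

### API

Orientations are given as a rotation vector (axis times angle).
In Python, from plant import read_state, read_camera, camera_params, close_job gives the robot as it stands. The module is installed in compiled form; this text tells all that it offers.
- The arm moves only by the tool servo_tool, never from a script. Its argument "increments" is a list of rows, each an object with "slide": the shift along the tool's x, y, z in mm, a list of three; "dr": the turn, a rotation vector about the tool's x, y, z in rad, a list of three; "jaw": the closure, from 0 (fully open) to 1 (shut). In form: [{"slide": [x, y, z], "dr": [ax, ay, az], "jaw": jaw}, ...]. A call has 1 to 20 rows; each row is the pose to reach, as a shift and turn from the pose commanded when the call began, along the tool's axes at that moment; what a row does not reach only later rows make up. A row lasts 1/10 s, in which the tool goes at most 50 mm and 8.59 degrees, less where a joint would pass 70% of its speed; a pose out of reach is approached as far as the arm can. A call with a gripper value outside its range is refused whole. The fingers move at their own pace and stop on an object; "force" is the grip in N (left out, the last holds). Time passes only in rows, so rows that repeat a pose let the fingers close. It gives the time, the measured TCP pose, the force, the opening and the grip force at its end, in the units of the state.
- read_state(): the state, without advancing time (a new reading comes with each control period).
- read_camera(name): name is "scene" or "side" or "wrist"; returns (picture, depth): 420x560x3 uint8, red, green, blue; 420x560 float32, m along the optical axis (not along the pixel's ray), 0 where there is no reading.
- camera_params(name): a dict with "fx", "fy", "cx", "cy" (pixels), "k1" (the pictures are not rectified: a ray, as slopes to the right and down, at radius r is drawn at 1 + k1 r^2 times it, then the intrinsics apply), "rvec" (rotation vector, rad) and "tvec" (3), from world to camera coordinates, as OpenCV has them. Camera axes: x right, y down, z forward; pixel columns grow to the right and rows downward; lengths in m; the calibration is good to about 2 mm. A picture is of the moment at which its call begins: read the wrist's pose just before it. camera_params takes no time and is no camera call; for the wrist camera it gives the pose at the moment of the call.
- close_job(): hands the job in; it is judged then, once.
The state is a dict: "t": time; "q": joint angles; "dq": joint speeds; "joint_torque": joint torques, N m; "tool_pos": TCP position; "orientation": TCP orientation; "force": force on the tool from outside, world axes, zero at the start; "wrist_torque": the same for the moment, N m; "opening": finger opening in m; "gripper_force": force on a finger pad.
Only numpy, scipy, OpenCV 4.12 (cv2) and the standard library are available. Lean on these libraries where they do the work, as an engineer would, in place of code of your own. Each camera call takes 0.05 s, during which the arm holds its last target. There are 200 camera calls.

### The job

Set the grey terminal block flat in the check nest, swing the toggle clamp over until it is down on the block, and then push every red-headed probe pin from the caddy fully home into a terminal opening of the clamped block, one pin to an opening. When all pins are in, swing the clamp fully back open, and only then lift the block with its pins out by the white tab and set it down flat inside the green tray, all pins still fully in; leave the joystick, dust cover, heat sink and trigger where they are.

Things in the scene. Friction and masses are not known exactly. Their poses are not given: they have to be found in the camera images.
- block_tab (a point): Centre of the white lifting tab of the loose grey terminal block (220 g), 40 (x) x 164 (y) x 30 mm high. The tab, 12 (x) x 22 (y) x 46 mm high, stands mid-top, to be pinched across its x sides; this point is 53 mm above the block's underside. Four openings in a row along y, two each side of the tab, each between brass marks. Same either way round. Starts flat on the desk.
- hole0 (a point): Centre of the mouth of terminal opening 0 in the top face of the terminal block, at block y = -53 mm: a square-to-the-face hole 7 mm wide, slightly chamfered, 24 mm deep with a closed bottom. A seated pin stands on that bottom with its head's underside 8 mm above the block's top face.
- hole1 (a point): Centre of the mouth of terminal opening 1 in the top face of the terminal block, at block y = -29 mm: a square-to-the-face hole 7 mm wide, slightly chamfered, 24 mm deep with a closed bottom. A seated pin stands on that bottom with its head's underside 8 mm above the block's top face.
- hole2 (a point): Centre of the mouth of terminal opening 2 in the top face of the terminal block, at block y = 29 mm: a square-to-the-face hole 7 mm wide, slightly chamfered, 24 mm deep with a closed bottom. A seated pin stands on that bottom with its head's underside 8 mm above the block's top face.
- hole3 (a point): Centre of the mouth of terminal opening 3 in the top face of the terminal block, at block y = 53 mm: a square-to-the-face hole 7 mm wide, slightly chamfered, 24 mm deep with a closed bottom. A seated pin stands on that bottom with its head's underside 8 mm above the block's top face.
- pin0_head (a point): Probe pin 0 of up to four (two to four are present; an absent one reads None): a brass shaft of diameter 5 mm and length 32 mm, ending in a red cylindrical plastic head of diameter 14 mm and height 28 mm; 60 mm in all, 20 g. This point is the centre of the head, on the axis, 46 mm above the tip; z points along the axis from tip to head. It starts upright in a hole of the wooden caddy with its tip 6 mm above the desk.
- pin1_head (a point): Probe pin 1 of up to four (two to four are present; an absent one reads None): a brass shaft of diameter 5 mm and length 32 mm, ending in a red cylindrical plastic head of diameter 14 mm and height 28 mm; 60 mm in all, 20 g. This point is the centre of the head, on the axis, 46 mm above the tip; z points along the axis from tip to head. It starts upright in a hole of the wooden caddy with its tip 6 mm above the desk.
- pin2_head (a point): Probe pin 2 of up to four (two to four are present; an absent one reads None): a brass shaft of diameter 5 mm and length 32 mm, ending in a red cylindrical plastic head of diameter 14 mm and height 28 mm; 60 mm in all, 20 g. This point is the centre of the head, on the axis, 46 mm above the tip; z points along the axis from tip to head. It starts upright in a hole of the wooden caddy with its tip 6 mm above the desk.
- pin3_head (a point): Probe pin 3 of up to four (two to four are present; an absent one reads None): a brass shaft of diameter 5 mm and length 32 mm, ending in a red cylindrical plastic head of diameter 14 mm and height 28 mm; 60 mm in all, 20 g. This point is the centre of the head, on the axis, 46 mm above the tip; z points along the axis from tip to head. It starts upright in a hole of the wooden caddy with its tip 6 mm above the desk.
- pin0_tip (a point): Centre of the flat lower end of probe pin 0's brass shaft (same axes as its head).
- pin1_tip (a point): Centre of the flat lower end of probe pin 1's brass shaft (same axes as its head).
- pin2_tip (a point): Centre of the flat lower end of probe pin 2's brass shaft (same axes as its head).
- pin3_tip (a point): Centre of the flat lower end of probe pin 3's brass shaft (same axes as its head).
- nest_floor (a point): Centre of the pocket floor of the fixed check nest, an aluminium plate (84 x 280 mm, 8 mm thick, so the floor is 8 mm above the desk) with low blue fences, 12 mm high, all round a pocket of 45 mm (x) x 169 mm (y) that takes the terminal block with its long side along y, either way round. The toggle clamp stands at the +y end.
- clamp (a joint): Toggle clamp arm, rad: 0 = fully down (arm level over the +y end of the pocket, handle upright), 1.05 = fully open (arm raised, handle leaning 60 degrees from upright away from the pocket, towards the nest's +y). An over-centre spring drives it to whichever end is nearer, away from a dead centre near 0.52; at the grip this takes at most about 6 N. Pressed on the seated block it rests near 0.03. It starts open.
- clamp_grip (a point): Centre of the red handle grip of the toggle clamp, a rod of diameter 18 mm and length 48 mm along the handle, 75 mm from the pivot; it moves with the handle, and its z points along the handle outwards from the pivot (straight up when the clamp is down). Its x is the hinge line's direction, along which the grip can be pinched from above.
- clamp_pivot (a point): Hinge point of the toggle clamp, fixed to the nest, 135 mm towards the nest's +y from the pocket centre and 55 mm above the desk; the hinge line is the nest's x. As the clamp opens, the grip swings about it from straight above towards the nest's +y. The arm reaches 62 mm from it towards the pocket, 12 mm wide; its rubber pad presses on the block's end, 73 mm from the block's middle.
- caddy: Fixed wooden pin caddy, 36 mm (x) x 116 mm (y) x 28 mm high, with four holes in a row along y, 28 mm apart, for the pins. Origin at the centre of its underside.
- tray_in (a point): Centre of the inner floor (4 mm above the desk) of the loose green tray for finished blocks (0.5 kg): outside 88 mm (x) x 200 mm (y), 22 mm high, walls 4 mm. The block goes in with its long side along the tray's y, either way round.
- joystick: Bystander: black joystick base, 90 x 90 mm, 97 mm high with its stick; origin at the centre of its underside. Leave it alone.
- dust_cover: Bystander: clear blue cartridge dust cover, 70 x 110 x 22 mm; origin at the centre of its underside. Leave it alone.
- heat_sink: Bystander: copper heat sink fin block, 45 x 45 x 28 mm; origin at the centre of its underside. Leave it alone.
- trigger: Bystander: smoky plastic shoulder trigger, 30 x 50 x 25 mm; origin at the centre of its underside. Leave it alone.
There are look-alikes about, which are no part of the job. Of the things that look like the part that bears block_tab, the smallest one is meant.

How it is judged:
By the outcome, as a careful person would: the job done as asked, in the order asked, and still so for the second after the job is handed in, with the robot touching nothing.
Of pin0, pin1, pin2, pin3 only 2 to 4 are there at a start; the rules pass over those that are not, and their reading is None.
At some moment in a run one of block, tray may be knocked a few centimetres aside while the robot is not near it.
It also fails if it takes over 210 s, if anything falls off the work surface, if the arm or the gripper's body presses on something with over 40 N, if the wrist force passes 120 N, or if a joint passes its speed limit or range.

## Working session

There is one attempt and no reset: what is moved stays moved. The work goes in short steps, Python scripts to look and compute and a tool call to move; the robot and the scene stay as the last step left them, time stands still between calls to the robot, and variables do not carry over. Pictures are saved under pics/ and viewed, at most 14 in all, crops included, and the job is handed in when it is done.

Besides the shell and the picture viewer there is one more tool, called in YAML: its name, and indented under it one key for each argument. servo_tool: Moves the arm, as the interface text tells. Its arguments: {"type":"object","properties":{"increments":{"type":"array"},"force":{"type":"number"}},"required":["increments"]}

```bash
mkdir -p pics; ls; cat > h.py <<'E'
import numpy as np, cv2
from scipy.spatial.transform import Rotation as R
from plant import *
def grab(n):
    P=camera_params(n); im,d=read_camera(n); return im,d,P
def world(d,P):
    h,w=d.shape; v,u=np.mgrid[:h,:w]
    K=np.array([[P['fx'],0,P['cx']],[0,P['fy'],P['cy']],[0,0,1.]])
    x=cv2.undistortPoints(np.stack([u,v],-1).reshape(-1,1,2).astype(float),K,np.array([P['k1'],0,0,0,0.])).reshape(h,w,2)
    c=np.dstack([x*d[...,None],d])
    Rm=R.from_rotvec(P['rvec']).as_matrix()
    X=(c-np.array(P['tvec']))@Rm
    X[d<=0]=np.nan
    return X
def save(n,im,s=1.4): cv2.imwrite('pics/'+n+'.png',cv2.resize(im[...,::-1],None,fx=s,fy=s))
E
python3 - <<'E'
from h import *
for n in ['scene','side']:
    im,d,P=grab(n); save(n+'0',im); np.savez(n+'0.npz',im=im,X=world(d,P)); 
    print(n,-R.from_rotvec(P['rvec']).as_matrix().T@np.array(P['tvec']))
E
```

```text
pics
scene [1.33764988 0.62442925 0.76166979]
side [ 0.45687231 -0.96591295  0.67181403]
```

View pics/scene0.png

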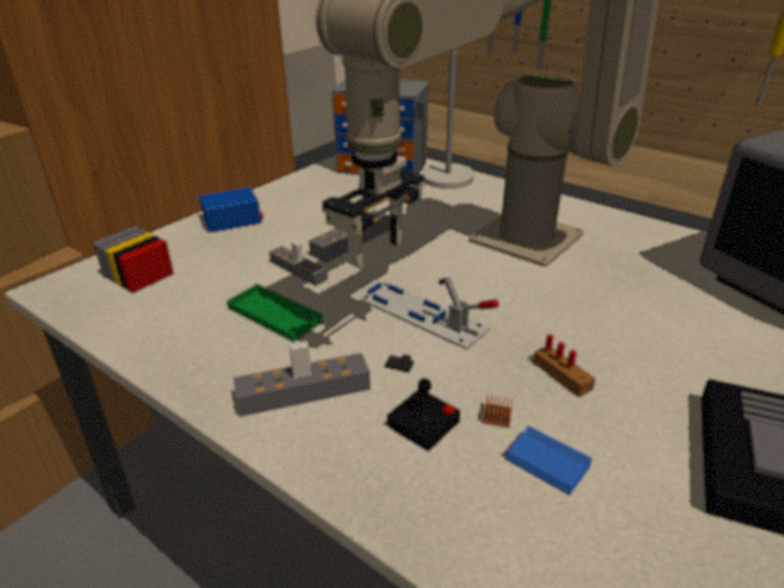

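View pics/side0.png

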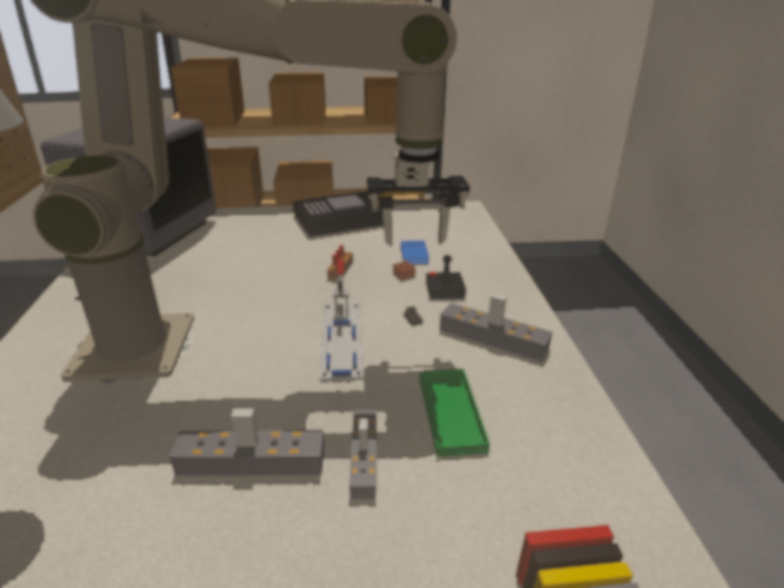

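The scene picture shows three pins in the caddy (550,350), the clamp open at (465,310) and the tray at (275,312). The side picture shows three grey blocks. The smallest is at (363,455), and the nest is at (342,340).

```bash
cat >> h.py <<'E'
def rect(X,m,zlo,zhi,name=''):
    p=X[m & (X[...,2]>zlo)&(X[...,2]<zhi)]
    if len(p)<5: print(name,'few',len(p)); return
    r=cv2.minAreaRect(p[:,:2].astype(np.float32)*1000)
    print(name,len(p),'c',np.round(r[0],1),'size',np.round(r[1],1),'ang',round(r[2],1),'mean',np.round(p.mean(0)*1000,1),'zp',np.round(np.percentile(p[:,2],[5,50,95])*1000,1))
    return p
def box(X,x0,y0,x1,y1,s=1.4):
    m=np.zeros(X.shape[:2],bool); m[int(y0/s):int(y1/s),int(x0/s):int(x1/s)]=1; return m
E
python3 - <<'E'
from h import *
def ld(n):
    a=np.load(n+'0.npz'); im=a['im'].astype(int); return im,a['X'],im[...,0],im[...,1],im[...,2]
for n,bx in [('side',dict(blk=(340,400,390,510),tray=(410,360,500,465),nest=(310,290,375,385),cad=(320,235,360,285))),('scene',dict(blk=(265,235,335,290),tray=(215,275,335,345),nest=(355,270,505,350),cad=(525,325,605,400)))]:
    im,X,r,g,b=ld(n)
    rect(X,box(X,*bx['blk']),.023,.037,n+' blocktop'); rect(X,box(X,*bx['blk']),.045,.09,n+' tab')
    m=box(X,*bx['tray'])&(g>r*1.5)&(g>b*1.3)
    rect(X,m,.015,.03,n+' trayrim'); rect(X,m,-.01,.01,n+' trayfloor')
    m=box(X,*bx['nest']); bl=(b>r*1.5)&(b>60)
    rect(X,m&bl,.004,.03,n+' fences'); rect(X,m,.004,.013,n+' plate')
    red=(r>g*2)&(r>90)
    rect(X,m&red,.02,.2,n+' grip')
    m=box(X,*bx['cad']); rect(X,m&~red,.02,.033,n+' caddytop')
    mr=(m&red).astype(np.uint8); k,l=cv2.connectedComponents(mr)
    for i in range(1,k):
        if (l==i).sum()>4: rect(X,l==i,.035,.08,f'{n} pin')
E
```

```text
side blocktop 897 c [ 476.2 -348.6] size [167.1  39.2] ang 85.6 mean [ 475.5 -361.9   29.6] zp [27.1 29.7 31.7]
side tab 103 c [ 476.8 -348.8] size [23.5 11.3] ang 85.5 mean [ 476.4 -354.3   67.1] zp [48.  71.5 77.1]
side trayrim 107 c [ 634.6 -259.3] size [ 85.2 196.4] ang 1.2 mean [ 632.8 -338.9   20.3] zp [16.1 20.8 23. ]
side trayfloor 1275 c [ 641.6 -258. ] size [200.5  78.3] ang 88.2 mean [ 641.6 -263.2    3.8] zp [1.5 3.8 6.1]
side fences few 3
side plate 1259 c [445.8 -10.4] size [284.7  83.9] ang 88.9 mean [445.6 -26.7   6.8] zp [4.7 6.7 9.4]
side grip few 0
side caddytop 87 c [450.2 308.5] size [124.6  32.4] ang 63.9 mean [450.2 306.   25.3] zp [20.9 25.6 28.4]
side pin few 4
scene blocktop 421 c [ 480.2 -328. ] size [181.6 154.4] ang 46.5 mean [ 470.4 -338.9   30.2] zp [24.6 30.6 34. ]
scene tab 98 c [ 420.6 -341.9] size [129.4  50.7] ang 4.7 mean [ 455. -344.   59.] zp [45.2 57.  77.4]
scene trayrim 336 c [ 639.3 -254.2] size [ 90.8 201. ] ang 0.8 mean [ 647.6 -240.1   19.4] zp [15.4 19.3 24.2]
scene trayfloor 873 c [ 637.7 -253.7] size [ 90.3 203.8] ang 0.9 mean [ 630.9 -258.6    5.5] zp [2.7 5.3 9. ]
scene fences 130 c [446.8 -50.2] size [181.9  61.7] ang 89.0 mean [448.2 -47.3  17.9] zp [13.6 17.7 22.1]
scene plate 1383 c [412.1 -13.7] size [307.2 337. ] ang 37.4 mean [447.6  -2.2   8.4] zp [ 4.5  8.6 11.5]
scene grip 40 c [454.6 150.1] size [12.3 36.8] ang 11.2 mean [453.7 153.6 100.6] zp [ 91.9 101.5 108. ]
scene caddytop 467 c [447.9 310.6] size [118.7  41.9] ang 69.8 mean [453.6 315.   26.7] zp [21.5 27.2 30. ]
scene pin 24 c [435.9 273.5] size [8.7 8.4] ang 89.6 mean [437.1 274.4  57.8] zp [44.3 61.3 66.6]
scene pin 27 c [444.9 299.5] size [9.8 8. ] ang 24.3 mean [445.7 300.5  57.4] zp [42.8 60.2 67. ]
scene pin 26 c [454.1 326.5] size [11.   7.9] ang 57.5 mean [454.9 327.1  57.2] zp [42.  60.  66.9]
```

```bash
python3 - <<'E'
from h import *
s=read_state();print(s['t'],s['tool_pos'],s['opening']);print(R.from_rotvec(s['orientation']).as_matrix().round(3))
P=camera_params('wrist');Rm=R.from_rotvec(P['rvec']).as_matrix();print(P, Rm.round(3), -Rm.T@P['tvec'])
E
```

```text
0.1 [5.99797943e-01 6.37316140e-05 4.03774067e-01] 0.09272120238243858
[[-0.     1.    -0.002]
 [ 1.     0.     0.   ]
 [ 0.    -0.002 -1.   ]]
{'fx': 291.33257398412957, 'fy': 291.33257398412957, 'cx': 280.03709877360666, 'cy': 208.40551009903916, 'k1': -0.015686715559527744, 'rvec': array([-2.89171645e+00, -1.33613050e-03,  1.28708614e-03]), 'tvec': array([-0.59922162, -0.02926618,  0.39066856])} [[ 1.     0.001 -0.001]
 [ 0.001 -0.969  0.247]
 [-0.001 -0.247 -0.969]] [0.59954871 0.06872794 0.38517891]
```

servo_tool:
  increments:
    - {"slide": [-150, -100, 0], "dr": [0, 0, 0], "jaw": 0}
    - {"slide": [-150, -100, 0], "dr": [0, 0, 0], "jaw": 0}
    - {"slide": [-150, -100, 0], "dr": [0, 0, 0], "jaw": 0}
    - {"slide": [-150, -100, 0], "dr": [0, 0, 0], "jaw": 0}
    - {"slide": [-150, -100, 0], "dr": [0, 0, 0], "jaw": 0}
    - {"slide": [-150, -100, 0], "dr": [0, 0, 0], "jaw": 0}
    - {"slide": [-150, -100, 0], "dr": [0, 0, 0], "jaw": 0}

```text
t: 0.8
tool_pos: [0.5004, -0.1493, 0.4046]
orientation: [-2.22, -2.222, -0.0]
force: [-0.1, -0.5, -0.7]
opening: 0.0929
gripper_force: 0.0
```

```bash
python3 - <<'E'
from h import *
print(read_state()['t'],read_state()['tool_pos'])
im,d,P=grab('wrist'); save('w1',im); np.savez('w1.npz',im=im,X=world(d,P))
E
```

```text
0.8 [ 0.50041555 -0.14927601  0.40455371]
```

View pics/w1.png

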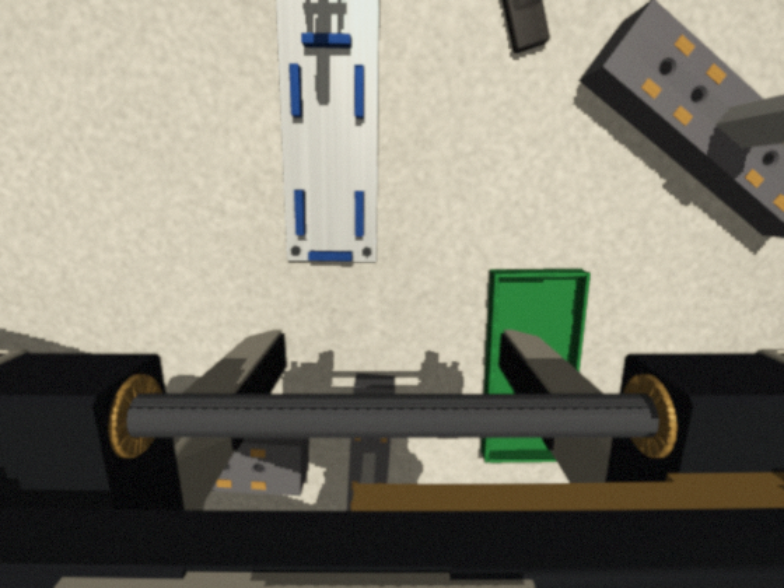

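The wrist view shows all the nest fences: columns 290–365, with the top fence at row 40 and the bottom one at row 256. The tray is at (535,365). The block is mostly hidden behind the gripper.

```bash
python3 - <<'E'
from h import *
a=np.load('w1.npz'); im=a['im'].astype(int); X=a['X']; r,g,b=im[...,0],im[...,1],im[...,2]
m=box(X,270,0,385,275); bl=((b>r*1.6)&(b>60)&m).astype(np.uint8)
k,l=cv2.connectedComponents(bl)
for i in range(1,k):
    if (l==i).sum()>20: rect(X,l==i,.015,.03,'f%d'%i)
rect(X,m&(bl==0),.004,.0125,'plate')
m=box(X,475,260,600,470)&(g>r*1.5)
rect(X,m,.015,.03,'rim')
E
```

```text
f1 69 c [434.  37.] size [11.5  7.5] ang 1.0 mean [433.1  36.8  21.1] zp [19.9 21.1 22.5]
f3 125 c [455.3  36. ] size [ 7.4 20.3] ang 88.2 mean [456.5  36.   21.2] zp [19.7 21.1 22.7]
f5 247 c [420.2  -2.1] size [38.1  7.5] ang 89.6 mean [420.3  -2.   21.2] zp [19.6 21.3 22.5]
f6 213 c [473.1  -3. ] size [38.1  6. ] ang 89.0 mean [473.1  -2.8  21.1] zp [19.8 21.1 22.6]
f7 186 c [ 418.5 -101.5] size [37.8  7.4] ang 88.7 mean [ 418.5 -100.8   21.4] zp [20.2 21.3 22.5]
f8 176 c [ 471.4 -102.7] size [37.7  6.3] ang 88.9 mean [ 471.2 -102.3   21.4] zp [20.2 21.4 22.7]
f9 183 c [ 444.1 -140.4] size [ 7.8 37. ] ang 89.5 mean [ 444.5 -139.9   21.3] zp [20.2 21.3 22.5]
plate 11152 c [445.6 -39. ] size [215.9  84.7] ang 89.4 mean [446.3 -30.    9.4] zp [ 8.   9.3 10.7]
rim 1289 c [ 637.3 -254.2] size [ 88.4 199.8] ang 0.4 mean [ 633.1 -232.5   21.5] zp [16.1 22.6 24.4]
```

servo_tool:
  increments:
    - {"slide": [-300, -24, 0], "dr": [0, 0, 0.077], "jaw": 0}
    - {"slide": [-300, -24, 0], "dr": [0, 0, 0.077], "jaw": 0}
    - {"slide": [-300, -24, 0], "dr": [0, 0, 0.077], "jaw": 0}
    - {"slide": [-300, -24, 0], "dr": [0, 0, 0.077], "jaw": 0}
    - {"slide": [-300, -24, 0], "dr": [0, 0, 0.077], "jaw": 0}
    - {"slide": [-300, -24, 0], "dr": [0, 0, 0.077], "jaw": 0}
    - {"slide": [-300, -24, 0], "dr": [0, 0, 0.077], "jaw": 0}
    - {"slide": [-300, -24, 0], "dr": [0, 0, 0.077], "jaw": 0}
    - {"slide": [-300, -24, 0], "dr": [0, 0, 0.077], "jaw": 0}

```text
t: 1.75
tool_pos: [0.477, -0.4487, 0.4044]
orientation: [-2.303, -2.136, -0.001]
force: [-0.0, 0.1, -0.2]
opening: 0.0932
gripper_force: 0.0
```

```bash
python3 - <<'E'
from h import *
print(read_state()['t'],read_state()['tool_pos'])
im,d,P=grab('wrist'); save('w2',im); np.savez('w2.npz',im=im,X=world(d,P))
E
```

```text
1.75 [ 0.47703136 -0.44870022  0.40444888]
```

View pics/w2.png

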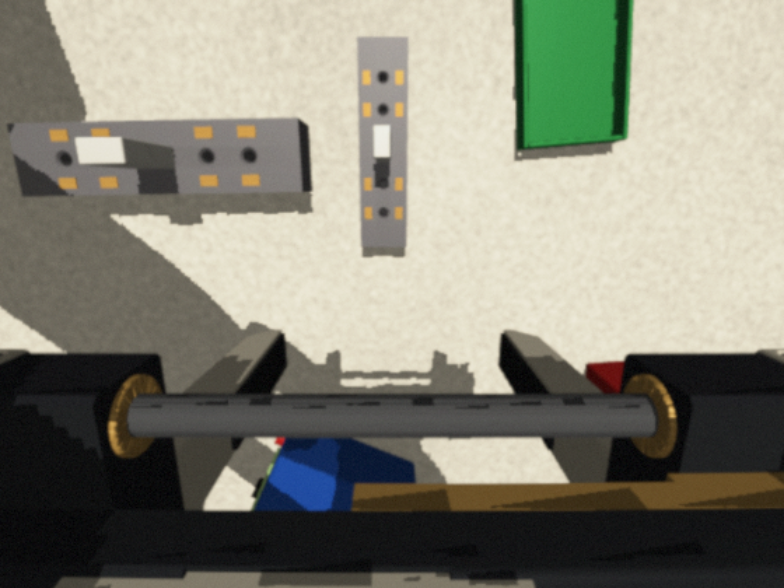

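The wrist view shows the small block upright in the image at (383,145), with its tab at (382,140) and four holes along column 383.

```bash
python3 - <<'E'
from h import *
a=np.load('w2.npz'); im=a['im'].astype(int); X=a['X']
m=box(X,345,25,420,265)
rect(X,m,.024,.036,'top'); rect(X,m,.07,.085,'tab')
E
```

```text
top 4756 c [ 477.3 -346.3] size [163.6  40.1] ang 85.8 mean [ 477.5 -342.1   31.4] zp [30.1 31.4 32.7]
tab 284 c [ 477.  -346.8] size [22.  11.1] ang 85.5 mean [ 477.  -346.9   77.3] zp [76.1 77.3 78.5]
```

```bash
cat >> h.py <<'E'
def go(x,y,z,yaw=None):
    "print slide (mm) and dr for tool pointing down with TCP at x,y,z (mm); yaw world rad relative to start"
    s=read_state(); Rm=R.from_rotvec(s['orientation']).as_matrix()
    dt=Rm.T@(np.array([x,y,z])/1000-s['tool_pos'])*1000
    c=np.array([[0,1,0],[1,0,0],[0,0,-1.]])
    T=(R.from_rotvec([0,0,yaw]).as_matrix()@c) if yaw is not None else Rm
    print('slide',dt.round(1),'dr',R.from_matrix(Rm.T@T).as_rotvec().round(4),'t',round(s['t'],2))
E
python3 - <<'E'
from h import *
go(477.2,-346.6,260,-.075); go(477.2,-346.6,224,-.075)
E
```

```text
slide [101.5  -7.5 144.8] dr [ 0.0002 -0.0004  0.0001] t 1.8
slide [101.5  -7.5 180.8] dr [ 0.0002 -0.0004  0.0001] t 1.8
```

servo_tool:
  increments:
    - {"slide": [101.5, -7.5, 60], "dr": [0, 0, 0], "jaw": 0}
    - {"slide": [101.5, -7.5, 60], "dr": [0, 0, 0], "jaw": 0}
    - {"slide": [101.5, -7.5, 60], "dr": [0, 0, 0], "jaw": 0}
    - {"slide": [101.5, -7.5, 100], "dr": [0, 0, 0], "jaw": 0}
    - {"slide": [101.5, -7.5, 140], "dr": [0, 0, 0], "jaw": 0}
    - {"slide": [101.5, -7.5, 160], "dr": [0, 0, 0], "jaw": 0}
    - {"slide": [101.5, -7.5, 180], "dr": [0, 0, 0], "jaw": 0}
    - {"slide": [101.5, -7.5, 180], "dr": [0, 0, 0], "jaw": 0}
    - {"slide": [101.5, -7.5, 180], "dr": [0, 0, 0], "jaw": 1}
    - {"slide": [101.5, -7.5, 180], "dr": [0, 0, 0], "jaw": 1}
    - {"slide": [101.5, -7.5, 180], "dr": [0, 0, 0], "jaw": 1}
    - {"slide": [101.5, -7.5, 180], "dr": [0, 0, 0], "jaw": 1}
    - {"slide": [101.5, -7.5, 180], "dr": [0, 0, 0], "jaw": 1}
    - {"slide": [101.5, -7.5, 180], "dr": [0, 0, 0], "jaw": 1}
    - {"slide": [101.5, -7.5, 180], "dr": [0, 0, 0], "jaw": 1}
    - {"slide": [101.5, -7.5, 180], "dr": [0, 0, 0], "jaw": 1}
  force: 30

```text
t: 3.4
tool_pos: [0.4763, -0.3482, 0.2247]
orientation: [-2.305, -2.134, 0.0]
force: [0.6, -0.3, 0.9]
opening: 0.0336
gripper_force: 0.0
```

```bash
python3 - <<'E'
from h import *
import time
im,d,P=grab('wrist'); np.savez('w3.npz',im=im,X=world(d,P)); save('w3',im)
X=world(d,P); m=box(X,250,0,520,330)
rect(X,m,.024,.036,'top'); 
go(445.8,-52.1,260,-.017); print(read_state()['tool_pos'])
E
```

```text
top 8196 c [ 456.8 -301.9] size [76.9 87.8] ang 86.7 mean [ 479.9 -300.8   31.4] zp [30.3 31.4 32.6]
slide [292.9 -53.2 -35.3] dr [-0.0001 -0.0001 -0.0601] t 3.45
[ 0.476283   -0.34822064  0.22464081]
```

servo_tool:
  increments:
    - {"slide": [0, 0, 0], "dr": [0, 0, 0], "jaw": 1}
    - {"slide": [0, 0, 0], "dr": [0, 0, 0], "jaw": 1}
    - {"slide": [0, 0, 0], "dr": [0, 0, 0], "jaw": 1}
    - {"slide": [0, 0, 0], "dr": [0, 0, 0], "jaw": 1}
    - {"slide": [0, 0, 0], "dr": [0, 0, 0], "jaw": 1}
    - {"slide": [0, 0, -20], "dr": [0, 0, 0], "jaw": 1}
    - {"slide": [0, 0, -50], "dr": [0, 0, 0], "jaw": 1}
    - {"slide": [0, 0, -60], "dr": [0, 0, 0], "jaw": 1}
    - {"slide": [0, 0, -60], "dr": [0, 0, 0], "jaw": 1}

```text
t: 4.35
tool_pos: [0.477, -0.3488, 0.2866]
orientation: [2.302, 2.132, 0.001]
force: [-0.2, -0.8, -3.1]
opening: 0.0119
gripper_force: 30.0
```

```bash
python3 - <<'E'
from h import *
im,d,P=grab('wrist'); save('w3',im)
X=world(d,P); m=box(X,250,0,520,330); np.savez('w3.npz',im=im,X=X)
s=read_state(); print(s['tool_pos'],s['opening'],s['gripper_force'],s['force'])
p=rect(X,m,.075,.105,'top')
go(445.8,-52.1,260,-.017)
E
```

```text
[ 0.47648656 -0.34830694  0.28490536] 0.011636369846825069 29.99590963125229 [-0.03947234 -1.31255831 -2.8031178 ]
top 8273 c [ 481.2 -304.2] size [76.1 40.2] ang 85.8 mean [ 481.2 -302.1   93.4] zp [92.2 93.4 94.6]
slide [293.  -53.4  24.6] dr [ 0.001   0.0008 -0.06  ] t 4.4
```

View pics/w3.png

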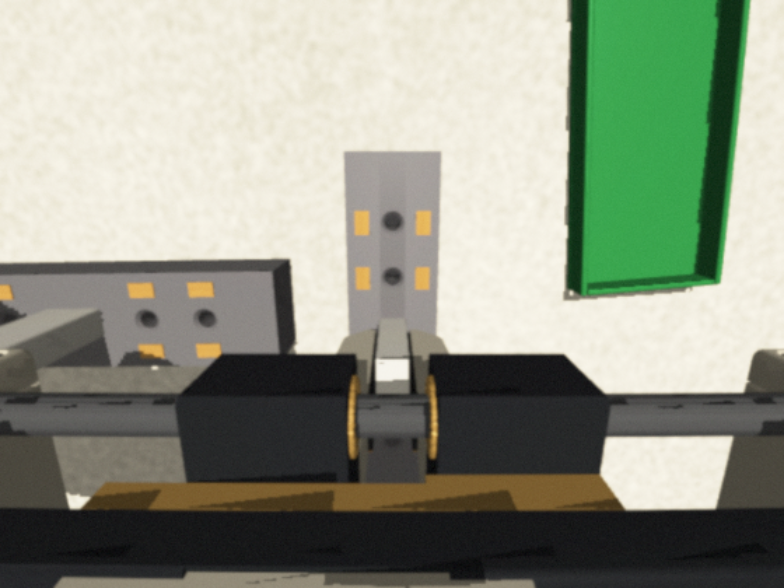

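The block is held: the opening is 11.6 mm at 30 N, and its top face spans columns 345–440. I'm moving it over the nest.

servo_tool:
  increments:
    - {"slide": [100, -18, 0], "dr": [0, 0, -0.06], "jaw": 1}
    - {"slide": [293, -53.5, 0], "dr": [0, 0, -0.06], "jaw": 1}
    - {"slide": [293, -53.5, 0], "dr": [0, 0, -0.06], "jaw": 1}
    - {"slide": [293, -53.5, 0], "dr": [0, 0, -0.06], "jaw": 1}
    - {"slide": [293, -53.5, 0], "dr": [0, 0, -0.06], "jaw": 1}
    - {"slide": [293, -53.5, 0], "dr": [0, 0, -0.06], "jaw": 1}
    - {"slide": [293, -53.5, 0], "dr": [0, 0, -0.06], "jaw": 1}
    - {"slide": [293, -53.5, 0], "dr": [0, 0, -0.06], "jaw": 1}
    - {"slide": [293, -53.5, 0], "dr": [0, 0, -0.06], "jaw": 1}
    - {"slide": [293, -53.5, 20], "dr": [0, 0, -0.06], "jaw": 1}
    - {"slide": [293, -53.5, 24], "dr": [0, 0, -0.06], "jaw": 1}

```text
t: 5.5
tool_pos: [0.4447, -0.0531, 0.2586]
orientation: [-2.241, -2.198, 0.003]
force: [-0.5, -0.1, -2.6]
opening: 0.0119
gripper_force: 30.0
```

```bash
python3 - <<'E'
from h import *
im,d,P=grab('wrist'); save('w4',im)
X=world(d,P); np.savez('w4.npz',im=im,X=X)
s=read_state(); print(s['t'],s['tool_pos'],s['opening'],s['gripper_force'],s['force'])
m=box(X,300,100,500,330);rect(X,m,.055,.075,'top')
im=im.astype(int);r,b=im[...,0],im[...,2]
bl=((b>r*1.6)&(b>60)).astype(np.uint8)
k,l=cv2.connectedComponents(bl)
for i in range(1,k):
    if (l==i).sum()>20: rect(X,l==i,.015,.03,'f%d'%i)
go(445.8,-52.1,240,-.017)
E
```

```text
5.55 [ 0.44464516 -0.05301275  0.2585849 ] 0.01217486306302118 29.999436736106873 [-1.19618784  0.2031018  -3.14198389]
top 8207 c [445.1  -8. ] size [76.4 40.2] ang 89.0 mean [445.1  -5.6  65.3] zp [64.2 65.3 66.4]
f1 487 c [446.6  37.4] size [ 6.3 37.9] ang 88.9 mean [446.5  37.1  21.4] zp [20.4 21.4 22.5]
f2 245 c [417.9  -1.5] size [38.3  3.5] ang 89.2 mean [417.9  -0.9  21.4] zp [20.3 21.4 22.4]
f3 384 c [472.8  -2.5] size [38.4  5.5] ang 89.0 mean [472.8  -1.9  21.4] zp [20.3 21.4 22.6]
slide [ 0.9  1.2 18.6] dr [-0.0039 -0.0006 -0.0022] t 5.55
```

View pics/w4.png

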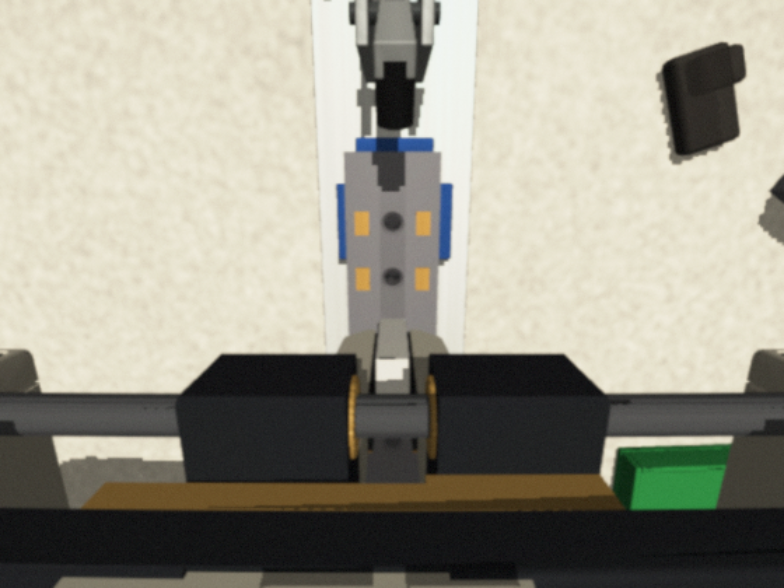

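The block sits centred over the pocket: its end is at row 150 and the fences show on both sides. It needs about 1 mm of correction, then it goes down.

servo_tool:
  increments:
    - {"slide": [0.6, 1.0, 8], "dr": [0, 0, 0], "jaw": 1}
    - {"slide": [0.6, 1.0, 15], "dr": [0, 0, 0], "jaw": 1}
    - {"slide": [0.6, 1.0, 20], "dr": [0, 0, 0], "jaw": 1}
    - {"slide": [0.6, 1.0, 23], "dr": [0, 0, 0], "jaw": 1}
    - {"slide": [0.6, 1.0, 26], "dr": [0, 0, 0], "jaw": 1}
    - {"slide": [0.6, 1.0, 26], "dr": [0, 0, 0], "jaw": 1}

```text
t: 6.15
tool_pos: [0.4464, -0.0513, 0.2344]
orientation: [-2.24, -2.202, 0.0]
force: [0.3, 0.7, -2.4]
opening: 0.012
gripper_force: 30.0
```

servo_tool:
  increments:
    - {"slide": [0, 0, 1.5], "dr": [0, 0, 0], "jaw": 1}
    - {"slide": [0, 0, 2.5], "dr": [0, 0, 0], "jaw": 1}
    - {"slide": [0, 0, 2.5], "dr": [0, 0, 0], "jaw": 1}

```text
t: 6.45
tool_pos: [0.4468, -0.0514, 0.2327]
orientation: [2.24, 2.202, 0.001]
force: [0.0, -0.6, 1.0]
opening: 0.0116
gripper_force: 30.0
```

servo_tool:
  increments:
    - {"slide": [0, 0, 0], "dr": [0, 0, 0], "jaw": 0.4}
    - {"slide": [0, 0, 0], "dr": [0, 0, 0], "jaw": 0.4}
    - {"slide": [0, 0, 0], "dr": [0, 0, 0], "jaw": 0.4}
    - {"slide": [0, 0, 0], "dr": [0, 0, 0], "jaw": 0.4}
    - {"slide": [0, 0, -10], "dr": [0, 0, 0], "jaw": 0.4}
    - {"slide": [0, 0, -50], "dr": [0, 0, 0], "jaw": 0.4}
    - {"slide": [0, 0, -100], "dr": [0, 0, 0], "jaw": 0.4}
    - {"slide": [0, 0, -130], "dr": [0, 0, 0], "jaw": 0.4}
    - {"slide": [0, 0, -150], "dr": [0, 0, 0], "jaw": 0.4}
    - {"slide": [0, 0, -150], "dr": [0, 0, 0], "jaw": 0.4}
    - {"slide": [0, 0, -150], "dr": [0, 0, 0], "jaw": 0.4}

```text
t: 7.55
tool_pos: [0.4465, -0.0513, 0.3824]
orientation: [2.24, 2.202, 0.001]
force: [0.0, 0.5, -0.0]
opening: 0.0557
gripper_force: 0.0
```

```bash
python3 - <<'E'
from h import *
im,d,P=grab('wrist'); save('w5',im)
X=world(d,P); np.savez('w5.npz',im=im,X=X)
s=read_state(); print(s['t'],s['tool_pos'],s['opening'])
m=box(X,250,100,500,380);rect(X,m,.033,.043,'top')
m=box(X,250,0,500,380);rect(X,m,.045,.2,'clamp+tab')
im=im.astype(int);r,b=im[...,0],im[...,2]
red=(r>im[...,1]*2)&(r>80); rect(X,red,.02,.2,'grip')
E
```

```text
7.6 [ 0.44623453 -0.05129126  0.38128838] 0.05539112373312634
top 4578 c [447.8 -32. ] size [201.8  40. ] ang 89.2 mean [447.6 -44.6  39.5] zp [38.2 39.5 40.8]
clamp+tab 2344 c [456.8  32. ] size [187.7  67.6] ang 82.3 mean [447.4  59.3  84.9] zp [ 59.3  80.1 115.5]
grip few 0
```

View pics/w5.png

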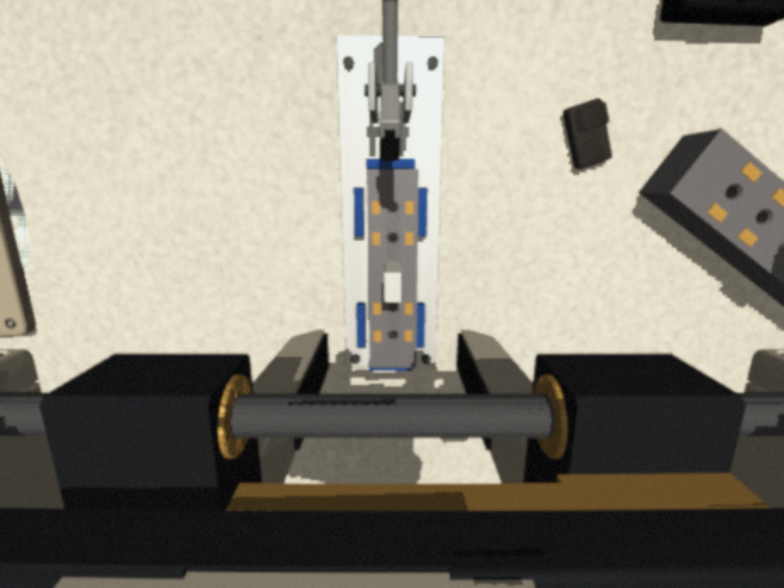

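The block is flat in the pocket: its top measures 39.5 mm, within the known +1.4 mm bias. The clamp stands open and its handle runs off the top at column 390. Next I push the handle over from the +y side with the fingers closed.

servo_tool:
  increments:
    - {"slide": [246, 2, 0], "dr": [0, 0, 0], "jaw": 1}
    - {"slide": [246, 2, 0], "dr": [0, 0, 0], "jaw": 1}
    - {"slide": [246, 2, 0], "dr": [0, 0, 0], "jaw": 1}
    - {"slide": [246, 2, 0], "dr": [0, 0, 0], "jaw": 1}
    - {"slide": [246, 2, 0], "dr": [0, 0, 0], "jaw": 1}
    - {"slide": [246, 2, 0], "dr": [0, 0, 0], "jaw": 1}
    - {"slide": [246, 2, 0], "dr": [0, 0, 0], "jaw": 1}
    - {"slide": [246, 2, 0], "dr": [0, 0, 0], "jaw": 1}

```text
t: 8.4
tool_pos: [0.4525, 0.1938, 0.3809]
orientation: [-2.24, -2.202, 0.004]
force: [-0.1, 0.1, -0.8]
opening: 0.0008
gripper_force: 0.0
```

```bash
python3 - <<'E'
from h import *
im,d,P=grab('wrist'); save('w6',im)
X=world(d,P); np.savez('w6.npz',im=im,X=X)
s=read_state(); print(s['t'],s['tool_pos'],s['opening'])
im=im.astype(int);r,g,b=im[...,0],im[...,1],im[...,2]
red=((r>g*2)&(r>80)).astype(np.uint8)
k,l,st,c=cv2.connectedComponentsWithStats(red)
for i in range(1,k):
    if st[i,4]>8: print((c[i]*1.4).round()); rect(X,l==i,.04,.2); rect(X,l==i,.06,.09,' tops')
go(448.5,195,280,-.017)
E
```

```text
8.45 [0.45265356 0.193447   0.38126149] 0.0005868567037634802
[389.  90.]
 190 c [452.1 325.4] size [12.9 13.3] ang 85.9 mean [452.1 325.   66.6] zp [64.1 67.  68.5]
 tops 185 c [452.1 325.4] size [12.9 13.3] ang 85.9 mean [452.1 325.1  67. ] zp [65.1 67.1 68.5]
[377. 132.]
 182 c [443.5 299. ] size [13.5 12.4] ang 88.9 mean [443.4 298.8  66.9] zp [64.5 67.1 68.4]
 tops 179 c [443.5 299. ] size [13.5 12.4] ang 88.9 mean [443.4 298.9  67.1] zp [65.5 67.1 68.4]
[365. 173.]
 166 c [434.3 272.4] size [12.3 13.5] ang 88.7 mean [434.4 272.4  67.1] zp [65.7 67.3 68.6]
 tops 161 c [434.  272.4] size [12.3 12.9] ang 89.4 mean [434.2 272.4  67.4] zp [66.2 67.3 68.6]
[671. 243.]
 few 0
 tops few 0
[392. 335.]
 32 c [450.2 183.4] size [ 4.6 39.6] ang 3.1 mean [451.4 173.  120.5] zp [103.  106.6 198.5]
 tops few 0
slide [  1.6  -4.  101.3] dr [-0.0015  0.0009 -0.0013] t 8.45
```

View pics/w6.png

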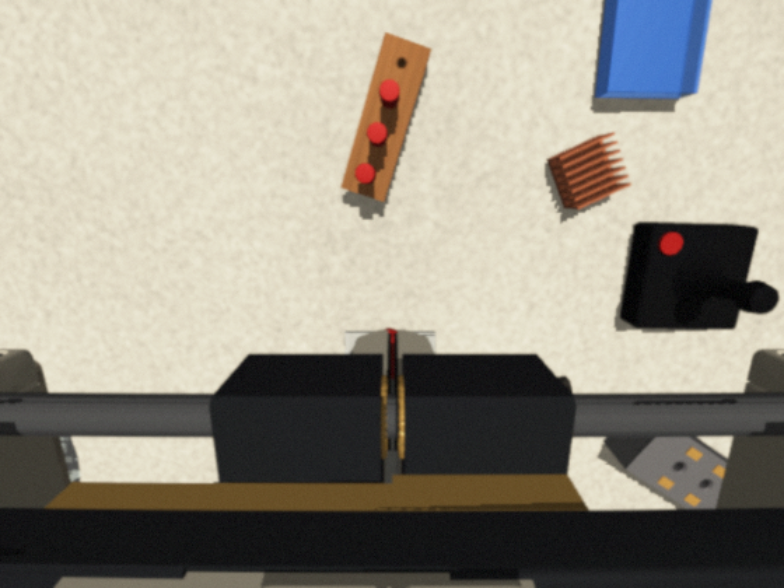

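The three pins are at (389,90), (377,132) and (365,173), the handle end is just below the fingers near row 335, and the heat sink, joystick and dust cover are well clear.

servo_tool:
  increments:
    - {"slide": [8, -4, 20], "dr": [0, 0, 0], "jaw": 1}
    - {"slide": [8, -4, 60], "dr": [0, 0, 0], "jaw": 1}
    - {"slide": [8, -4, 100], "dr": [0, 0, 0], "jaw": 1}
    - {"slide": [8, -4, 106], "dr": [0, 0, 0], "jaw": 1}
    - {"slide": [8, -4, 106], "dr": [0, 0, 0], "jaw": 1}
    - {"slide": [-8, -4, 106], "dr": [0, 0, 0], "jaw": 1}
    - {"slide": [-18, -4, 106], "dr": [0, 0, 0], "jaw": 1}
    - {"slide": [-28, -4, 106], "dr": [0, 0, 0], "jaw": 1}
    - {"slide": [-38, -4, 106], "dr": [0, 0, 0], "jaw": 1}

```text
t: 9.35
tool_pos: [0.4503, 0.1581, 0.2812]
orientation: [2.24, 2.201, 0.018]
force: [3.7, 4.9, 0.9]
opening: 0.0005
gripper_force: 2.1
```

servo_tool:
  increments:
    - {"slide": [-10, 0, 0], "dr": [0, 0, 0], "jaw": 1}
    - {"slide": [-20, 0, 0], "dr": [0, 0, 0], "jaw": 1}
    - {"slide": [-30, 0, 0], "dr": [0, 0, 0], "jaw": 1}
    - {"slide": [-40, 0, 0], "dr": [0, 0, 0], "jaw": 1}
    - {"slide": [-46, 0, 0], "dr": [0, 0, 0], "jaw": 1}
    - {"slide": [-50, 0, 0], "dr": [0, 0, 0], "jaw": 1}

```text
t: 9.95
tool_pos: [0.4472, 0.1059, 0.2762]
orientation: [-2.241, -2.202, 0.0]
force: [0.3, 0.5, 0.7]
opening: 0.0007
gripper_force: 0.0
```

servo_tool:
  increments:
    - {"slide": [20, 0, 0], "dr": [0, 0, 0], "jaw": 1}
    - {"slide": [60, 0, -20], "dr": [0, 0, 0], "jaw": 0.6}
    - {"slide": [100, 0, -60], "dr": [0, 0, 0], "jaw": 0.6}
    - {"slide": [100, 0, -80], "dr": [0, 0, 0], "jaw": 0.6}
    - {"slide": [100, 0, -80], "dr": [0, 0, 0], "jaw": 0.6}

```text
t: 10.45
tool_pos: [0.45, 0.2083, 0.3605]
orientation: [2.236, 2.203, 0.01]
force: [1.0, 0.1, 1.1]
opening: 0.0278
gripper_force: 0.0
```

```bash
python3 - <<'E'
from h import *
im,d,P=grab('scene'); save('s2',im[100:320,200:480],2.8)
X=world(d,P); im=im.astype(int);r,g,b=im[...,0],im[...,1],im[...,2]
red=((r>g*2)&(r>80)).astype(np.uint8)
k,l,st,c=cv2.connectedComponentsWithStats(red)
for i in range(1,k):
    if st[i,4]>8: print((c[i]*1.4).round()); rect(X,l==i,.03,.2)
print(read_state()['tool_pos'],read_state()['t'])
E
```

```text
[346. 103.]
 12 c [ -45.4 -645.3] size [15.2 65.1] ang 18.4 mean [ -43.  -646.3  198.6] zp [197.1 198.7 199.9]
[374. 126.]
 167 c [ -76.5 -567.9] size [23.9 73.5] ang 21.5 mean [ -74.3 -566.7  161.5] zp [137.5 160.8 185.4]
[400. 148.]
 164 c [-104.3 -490.5] size [21.3 74.4] ang 21.1 mean [-106.2 -490.8   99.6] zp [ 76.2 100.8 122.1]
[349. 163.]
 90 c [ -40.6 -642.8] size [21.8 79.3] ang 15.6 mean [ -41.4 -642.4   48.8] zp [32.2 49.6 63.1]
[146. 264.]
 680 c [ 722.2 -578.8] size [ 37.7 105.6] ang 88.5 mean [ 724.8 -568.6   65.1] zp [33.1 66.1 91.8]
[549. 342.]
 31 c [435.9 271.4] size [10.5  7.9] ang 54.0 mean [436.8 273.6  55.3] zp [41.  56.1 67.2]
[560. 350.]
 30 c [444.9 299.5] size [9.4 8.1] ang 24.1 mean [445.9 300.3  55.2] zp [41.2 56.3 66.3]
[572. 357.]
 33 c [453.9 324.9] size [13.6  7.6] ang 33.7 mean [455.6 326.7  55.8] zp [41.5 56.9 68.3]
[448. 409.]
 38 c [677.5 213.7] size [17.9 15.2] ang 69.9 mean [678.3 214.6  34.2] zp [31.9 33.9 36.7]
[0.44948405 0.20743497 0.35814801] 10.5
```

View pics/s2.png

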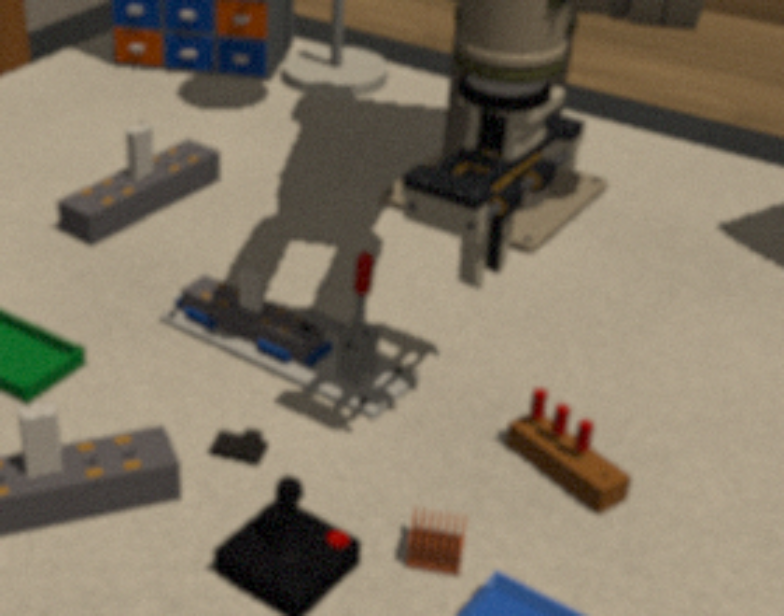

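The clamp handle is now upright and the arm is down on the block; the three pins are undisturbed. Now the pins.

```bash
cat >> h.py <<'E'
def pins(X,im,zlo=.06,zhi=.09,px=8,bx=None):
    im=im.astype(int);r,g=im[...,0],im[...,1]
    red=((r>g*2)&(r>80))
    if bx is not None: red&=box(X,*bx)
    k,l,st,c=cv2.connectedComponentsWithStats(red.astype(np.uint8))
    for i in range(1,k):
        if st[i,4]>px: print((c[i]*1.4).round()); rect(X,l==i,zlo,zhi)
E
python3 - <<'E'
from h import *
a=np.load('w5.npz'); X=a['X']; rect(X,box(X,370,230,420,320),.07,.1,'tab w5')
im,d,P=grab('wrist'); X=world(d,P); s=read_state(); print(s['tool_pos'],s['orientation'])
pins(X,im,bx=(300,0,450,340))
go(434.2,272.4,300,0); 
E
```

```text
tab w5 290 c [447.3 -49.9] size [21.7 11.1] ang 89.3 mean [447.3 -48.9  84.5] zp [75.9 85.4 86.4]
[0.44899839 0.20678263 0.35637049] [2.23914235e+00 2.20295569e+00 1.00166822e-03]
[391. 107.]
 217 c [452.2 325.4] size [13.1 12.2] ang 88.1 mean [452.1 325.3  67. ] zp [65.4 67.1 68.3]
[378. 151.]
 202 c [443.2 299. ] size [13.1 13.5] ang 25.8 mean [443.3 298.9  67.2] zp [65.8 67.3 68.5]
[365. 194.]
 184 c [434.1 272.3] size [12.4 12.9] ang 89.1 mean [434.2 272.5  67.4] zp [66.4 67.4 68.4]
slide [ 65.4 -15.9  56.4] dr [ 0.0008 -0.0001 -0.0163] t 10.55
```

servo_tool:
  increments:
    - {"slide": [65.6, -15.2, 20], "dr": [0, 0, 0], "jaw": 0.6}
    - {"slide": [65.6, -15.2, 40], "dr": [0, 0, 0], "jaw": 0.6}
    - {"slide": [65.6, -15.2, 56], "dr": [0, 0, 0], "jaw": 0.6}
    - {"slide": [65.6, -15.2, 56], "dr": [0, 0, 0], "jaw": 0.6}
    - {"slide": [65.6, -15.2, 56], "dr": [0, 0, 0], "jaw": 0.6}

```text
t: 11.05
tool_pos: [0.4345, 0.2717, 0.2991]
orientation: [-2.241, -2.201, 0.004]
force: [0.4, -0.6, 0.4]
opening: 0.037
gripper_force: 0.0
```

```bash
python3 - <<'E'
from h import *
s=read_state();print(s['tool_pos'],s['opening']);go(434.0,272.4,221)
E
```

```text
[0.43453643 0.27166055 0.29909827] 0.03696980514247469
slide [ 0.8 -0.4 78.1] dr [0. 0. 0.] t 11.05
```

servo_tool:
  increments:
    - {"slide": [0.5, -0.4, 30], "dr": [0, 0, 0], "jaw": 0.6}
    - {"slide": [0.5, -0.4, 55], "dr": [0, 0, 0], "jaw": 0.6}
    - {"slide": [0.5, -0.4, 70], "dr": [0, 0, 0], "jaw": 0.6}
    - {"slide": [0.5, -0.4, 78], "dr": [0, 0, 0], "jaw": 0.6}
    - {"slide": [0.5, -0.4, 78], "dr": [0, 0, 0], "jaw": 0.6}
    - {"slide": [0.5, -0.4, 78], "dr": [0, 0, 0], "jaw": 1}
    - {"slide": [0.5, -0.4, 78], "dr": [0, 0, 0], "jaw": 1}
    - {"slide": [0.5, -0.4, 78], "dr": [0, 0, 0], "jaw": 1}
    - {"slide": [0.5, -0.4, 78], "dr": [0, 0, 0], "jaw": 1}
    - {"slide": [0.5, -0.4, 78], "dr": [0, 0, 0], "jaw": 1}
  force: 30

```text
t: 12.05
tool_pos: [0.4348, 0.2732, 0.223]
orientation: [2.24, 2.202, 0.002]
force: [0.2, -0.4, 3.2]
opening: 0.0122
gripper_force: 30.0
```

servo_tool:
  increments:
    - {"slide": [0, 0, 0], "dr": [0, 0, 0], "jaw": 1}
    - {"slide": [0, 0, -20], "dr": [0, 0, 0], "jaw": 1}
    - {"slide": [0, 0, -50], "dr": [0, 0, 0], "jaw": 1}
    - {"slide": [0, 0, -100], "dr": [0, 0, 0], "jaw": 1}
    - {"slide": [0, 0, -130], "dr": [0, 0, 0], "jaw": 1}
    - {"slide": [0, 0, -130], "dr": [0, 0, 0], "jaw": 1}
    - {"slide": [0, 0, -130], "dr": [0, 0, 0], "jaw": 1}

```text
t: 12.75
tool_pos: [0.4345, 0.273, 0.3526]
orientation: [2.24, 2.202, 0.002]
force: [0.5, 0.9, -1.0]
opening: 0.012
gripper_force: 30.0
```

```bash
python3 - <<'E'
from h import *
im,d,P=grab('wrist'); s=read_state();print(s['tool_pos'],s['opening'])
X=world(d,P); save('w7',im); np.savez('w7.npz',im=im,X=X)
# ray of pixel: print tool-frame positions near tip
go(446.8,-79,300,-.014)
E
```

```text
[0.43410865 0.27284102 0.3511284 ] 0.012278073792032803
slide [-351.5   18.7   51.3] dr [-0.0012  0.0006 -0.0029] t 12.8
```

View pics/w7.png

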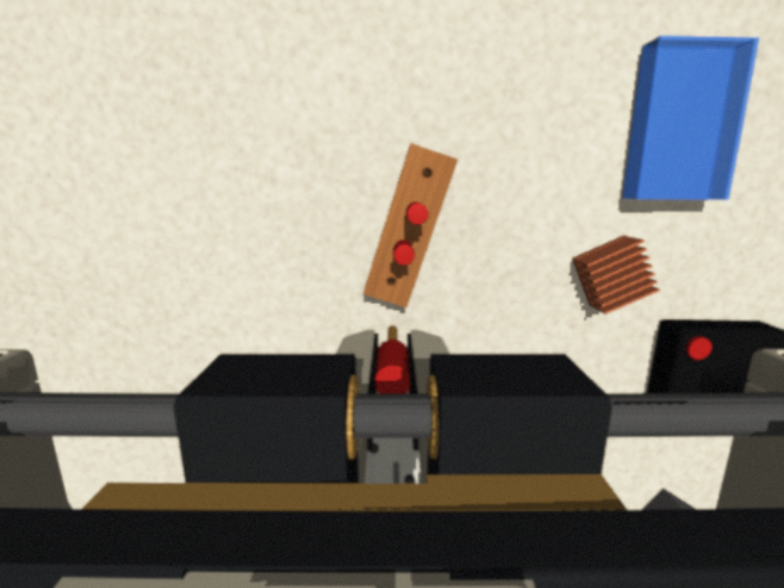

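The pin is held, with its head at (392,365) and the shaft tip visible at (392,330). Now its offset in the tool frame, and the block's hole positions.

```bash
cat >> h.py <<'E'
def held(X,im,s):
    "brass shaft points of held pin in tool frame (mm), camera-based"
    Rm=R.from_rotvec(s['orientation']).as_matrix()
    T=(X-s['tool_pos'])@Rm*1000
    m=box(X,340,290,450,400)
    hd=m&(im[...,0]>2.*im[...,1])&(im[...,0]>60)&(T[...,2]>140)&(T[...,2]<190)
    sh=m&~(im[...,0]>2.*im[...,1])&(T[...,2]>184)&(T[...,2]<225)&(abs(T[...,1])<6)&(abs(T[...,0])<10)
    for n,q in (('head',T[hd]),('shaft',T[sh])):
        if len(q): print(n,len(q),'med',np.median(q,0).round(2),'min',q.min(0).round(1),'max',q.max(0).round(1))
E
python3 - <<'E'
from h import *
a=np.load('w7.npz'); held(a['X'],a['im'],read_state())
a=np.load('w5.npz'); X=a['X']; im=a['im'].astype(int)
m=box(X,355,150,430,375)
br=(m&(im[...,0]>im[...,2]*1.5)&(im[...,0]>120)).astype(np.uint8)
k,l,st,c=cv2.connectedComponentsWithStats(br)
for i in range(1,k):
    if st[i,4]>8: rect(X,l==i,.03,.045)
E
```

```text
head 784 med [  4.31   0.7  155.02] min [ -4.7  -5.3 148.4] max [  7.    6.6 182.1]
shaft 70 med [  1.63   0.87 202.88] min [ 1.000e-01 -1.200e+00  1.931e+02] max [  2.4   3.5 213.2]
 60 c [434.6   3.2] size [9.7 6.6] ang 88.7 mean [434.7   3.   39.9] zp [38.7 39.8 41.1]
 62 c [460.8   2.8] size [9.7 6.6] ang 89.2 mean [460.8   2.6  39.9] zp [38.6 39.9 41. ]
 54 c [434.5 -21.2] size [9.  5.6] ang 88.4 mean [434.5 -21.2  39.9] zp [38.3 40.  40.8]
 53 c [460.1 -21.7] size [9.  5.6] ang 89.5 mean [460.1 -21.6  39.8] zp [38.5 39.8 41.1]
 57 c [433.6 -79.2] size [10.  7.] ang 88.4 mean [433.6 -79.1  40. ] zp [38.6 40.1 41. ]
 52 c [459.7 -79.7] size [10.3  5.8] ang 89.4 mean [459.6 -79.6  39.8] zp [38.6 39.9 40.8]
 48 c [ 433.6 -103.6] size [10.   5.9] ang 88.6 mean [ 433.5 -103.3   39.9] zp [39.  39.9 40.7]
 46 c [ 459.6 -103.5] size [9.5 6. ] ang 90.0 mean [ 459.4 -103.5   40. ] zp [39.1 40.1 41. ]
```

servo_tool:
  increments:
    - {"slide": [0, 0, -35], "dr": [0, 0, 0], "jaw": 1}
    - {"slide": [0, 0, -50], "dr": [0, 0, 0], "jaw": 1}
    - {"slide": [-376, 18, -50], "dr": [0, 0, 0], "jaw": 1}
    - {"slide": [-376, 18, -50], "dr": [0, 0, 0], "jaw": 1}
    - {"slide": [-376, 18, -50], "dr": [0, 0, 0], "jaw": 1}
    - {"slide": [-376, 18, -50], "dr": [0, 0, 0], "jaw": 1}
    - {"slide": [-376, 18, -50], "dr": [0, 0, 0], "jaw": 1}
    - {"slide": [-376, 18, -50], "dr": [0, 0, 0], "jaw": 1}
    - {"slide": [-376, 18, -50], "dr": [0, 0, 0], "jaw": 1}
    - {"slide": [-376, 18, -50], "dr": [0, 0, 0], "jaw": 1}
    - {"slide": [-376, 18, -50], "dr": [0, 0, 0], "jaw": 1}
    - {"slide": [-376, 18, -10], "dr": [0, 0, 0], "jaw": 1}
    - {"slide": [-376, 18, 30], "dr": [0, 0, 0], "jaw": 1}
    - {"slide": [-376, 18, 60], "dr": [0, 0, 0], "jaw": 1}
    - {"slide": [-376, 18, 80], "dr": [0, 0, 0], "jaw": 1}
    - {"slide": [-376, 18, 80], "dr": [0, 0, 0], "jaw": 1}
    - {"slide": [-376, 18, 80], "dr": [0, 0, 0], "jaw": 1}

```text
t: 14.5
tool_pos: [0.446, -0.1026, 0.272]
orientation: [-2.239, -2.202, 0.001]
force: [0.5, 0.1, 1.2]
opening: 0.0124
gripper_force: 30.0
```

```bash
cat >> h.py <<'E'
def marks(X,im,bx=(300,0,500,345),zl=.03,zh=.045):
    im=im.astype(int); m=box(X,*bx)&(X[...,2]>zl)&(X[...,2]<zh)&(abs(X[...,0]-.447)<.03)
    br=(m&(im[...,0]>im[...,2]*1.5)&(im[...,0]<im[...,1]*2)&(im[...,0]>100)).astype(np.uint8)
    k,l,st,c=cv2.connectedComponentsWithStats(br)
    for i in range(1,k):
        if st[i,4]>15: rect(X,l==i,zl,zh,str((c[i]*1.4).round()))
E
python3 - <<'E'
from h import *
im,d,P=grab('wrist'); s=read_state();print(s['tool_pos'],s['t'])
X=world(d,P); save('w8',im); np.savez('w8.npz',im=im,X=X)
held(X,im,s); marks(X,im); go(445.7,-103.3,262,-.014)
E
```

```text
[ 0.44646883 -0.10293637  0.27307109] 14.55
head 798 med [  4.36  -0.95 157.55] min [ -4.7  -6.9 151.3] max [  7.2   5.3 184.9]
shaft 68 med [  1.76  -1.   205.07] min [  0.2  -3.1 184.9] max [  8.6   5.6 215.1]
[366. 110.] 164 c [434.6   3. ] size [10.5  6.3] ang 88.7 mean [434.6   3.   39.8] zp [38.5 39.8 40.9]
[419. 110.] 156 c [460.6   2.8] size [9.8 6.3] ang 89.6 mean [460.6   2.8  39.7] zp [38.7 39.7 40.7]
[367. 162.] 140 c [434.2 -21. ] size [10.1  5.8] ang 88.6 mean [434.2 -20.9  39.8] zp [38.4 39.9 41. ]
[419. 162.] 138 c [460.2 -21.3] size [10.2  5.7] ang 89.6 mean [460.2 -21.4  39.8] zp [38.9 39.8 40.8]
[369. 275.] 123 c [433.6 -79. ] size [10.3  6.8] ang 87.9 mean [433.5 -78.9  39.9] zp [38.8 39.9 41. ]
[417. 275.] 121 c [459.5 -79.3] size [ 6.1 10.1] ang 0.0 mean [459.4 -79.3  39.9] zp [38.8 39.9 41. ]
[369. 318.] 109 c [ 433.3 -102.9] size [10.3  6.3] ang 88.3 mean [ 433.2 -103.    39.9] zp [38.8 39.9 40.9]
[417. 318.] 103 c [ 459.  -103.2] size [10.3  5.5] ang 89.9 mean [ 459.1 -103.3   39.9] zp [38.8 40.  40.8]
slide [-0.4 -0.8 11.1] dr [ 0.0007  0.0001 -0.0025] t 14.55
```

View pics/w8.png

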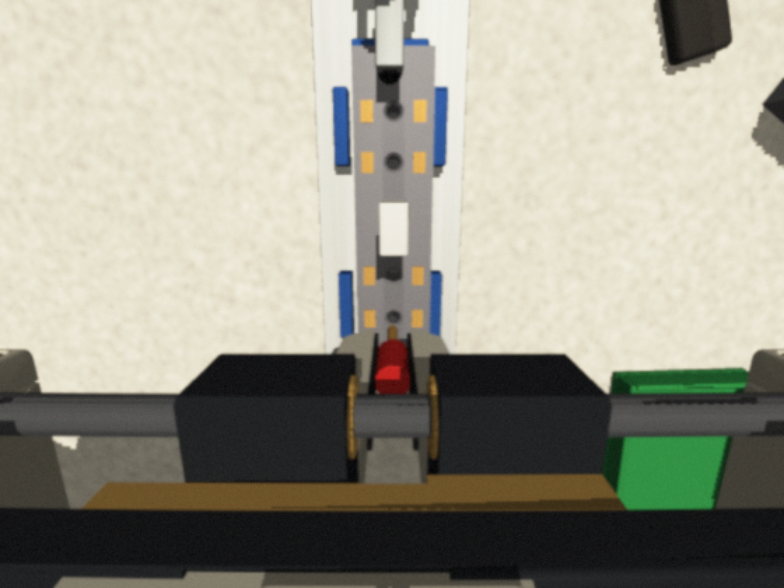

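The pin hovers over hole 0, with its shaft tip at (392,333) and the hole at (393,317). That puts it about 0.6 mm short in x. Descending.

servo_tool:
  increments:
    - {"slide": [0, 0.6, 8], "dr": [0, 0, 0], "jaw": 1}
    - {"slide": [0, 0.6, 13], "dr": [0, 0, 0], "jaw": 1}
    - {"slide": [0, 0.6, 16], "dr": [0, 0, 0], "jaw": 1}
    - {"slide": [0, 0.6, 19], "dr": [0, 0, 0], "jaw": 1}
    - {"slide": [0, 0.6, 22], "dr": [0, 0, 0], "jaw": 1}
    - {"slide": [0, 0.6, 22], "dr": [0, 0, 0], "jaw": 1}

```text
t: 15.15
tool_pos: [0.4465, -0.1032, 0.2498]
orientation: [-2.24, -2.202, 0.001]
force: [0.0, -0.3, -0.2]
opening: 0.0123
gripper_force: 30.0
```

servo_tool:
  increments:
    - {"slide": [0, 0, 5], "dr": [0, 0, 0], "jaw": 1}
    - {"slide": [0, 0, 9], "dr": [0, 0, 0], "jaw": 1}
    - {"slide": [0, 0, 13], "dr": [0, 0, 0], "jaw": 1}
    - {"slide": [0, 0, 16], "dr": [0, 0, 0], "jaw": 1}
    - {"slide": [0, 0, 18], "dr": [0, 0, 0], "jaw": 1}
    - {"slide": [0, 0, 18], "dr": [0, 0, 0], "jaw": 1}

```text
t: 15.75
tool_pos: [0.4465, -0.1032, 0.2319]
orientation: [-2.24, -2.202, 0.0]
force: [-0.4, 0.9, -0.4]
opening: 0.0127
gripper_force: 30.0
```

servo_tool:
  increments:
    - {"slide": [0, 0, 1], "dr": [0, 0, 0], "jaw": 1}
    - {"slide": [0, 0, 2], "dr": [0, 0, 0], "jaw": 1}
    - {"slide": [0, 0, 3], "dr": [0, 0, 0], "jaw": 1}
    - {"slide": [0, 0, 3], "dr": [0, 0, 0], "jaw": 1}

```text
t: 16.15
tool_pos: [0.4472, -0.1035, 0.2305]
orientation: [2.239, 2.202, 0.001]
force: [-2.7, 1.8, 11.4]
opening: 0.0125
gripper_force: 30.0
```

servo_tool:
  increments:
    - {"slide": [0, 0, 2], "dr": [0, 0, 0], "jaw": 0.6}
    - {"slide": [0, 0, 2], "dr": [0, 0, 0], "jaw": 0.6}
    - {"slide": [0, 0, 2], "dr": [0, 0, 0], "jaw": 0.6}
    - {"slide": [0, 0, 2], "dr": [0, 0, 0], "jaw": 0.6}
    - {"slide": [0, 0, -20], "dr": [0, 0, 0], "jaw": 0.6}
    - {"slide": [0, 0, -60], "dr": [0, 0, 0], "jaw": 0.6}
    - {"slide": [0, 0, -110], "dr": [0, 0, 0], "jaw": 0.6}
    - {"slide": [0, 0, -130], "dr": [0, 0, 0], "jaw": 0.6}
    - {"slide": [0, 0, -130], "dr": [0, 0, 0], "jaw": 0.6}

```text
t: 17.05
tool_pos: [0.4478, -0.1037, 0.3636]
orientation: [2.235, 2.198, 0.005]
force: [0.9, -0.9, -0.3]
opening: 0.0373
gripper_force: 0.0
```

```bash
python3 - <<'E'
from h import *
im,d,P=grab('wrist'); s=read_state();print(s['tool_pos'],s['t'],s['opening'])
X=world(d,P); np.savez('w9.npz',im=im,X=X)
marks(X,im,bx=(300,0,500,380)); pins(X,im,.04,.1); go(443,299,330,-.017)
E
```

```text
[ 0.44719104 -0.10345097  0.36085009] 17.1 0.037637347211879606
[368. 132.] 66 c [434.7   2.8] size [9.5 5.1] ang 88.4 mean [434.7   2.8  39.8] zp [38.8 39.8 40.9]
[405. 132.] 73 c [460.7   2.4] size [9.6 6. ] ang 90.0 mean [460.7   2.4  39.7] zp [38.7 39.8 40.9]
[368. 167.] 73 c [434.4 -20.8] size [9.8 6.1] ang 88.0 mean [434.4 -21.   39.7] zp [38.7 39.7 40.9]
[404. 167.] 72 c [460.6 -21.3] size [9.7 6.1] ang 89.0 mean [460.4 -21.4  39.8] zp [38.6 39.9 41. ]
[370. 247.] 65 c [433.7 -78.9] size [9.6 6.4] ang 88.5 mean [433.8 -78.7  40. ] zp [38.9 40.  40.9]
[404. 247.] 58 c [459.5 -79.3] size [9.7 5.3] ang 89.2 mean [459.5 -79.4  39.7] zp [38.8 39.8 40.7]
[370. 279.] 60 c [ 433.  -102.9] size [9.5 6.5] ang 88.0 mean [ 433.1 -103.1   39.8] zp [38.7 39.7 41.1]
[404. 279.] 57 c [ 458.8 -103.5] size [8.9 6.5] ang 88.9 mean [ 459.1 -103.6   39.8] zp [38.6 39.8 40.8]
[388. 288.]
 211 c [ 447.5 -107.3] size [12.6 20.2] ang 0.6 mean [ 447.4 -102.2   72. ] zp [56.7 75.2 76.4]
slide [402.4 -11.1  30.4] dr [0.0035 0.0011 0.    ] t 17.1
```

Pin 1 is seated: its head top measures 75.2 mm, against 74 plus the bias. Next pin.

servo_tool:
  increments:
    - {"slide": [0, 0, -8], "dr": [0, 0, 0], "jaw": 0.6}
    - {"slide": [402.4, -10.8, -8], "dr": [0, 0, 0], "jaw": 0.6}
    - {"slide": [402.4, -10.8, -8], "dr": [0, 0, 0], "jaw": 0.6}
    - {"slide": [402.4, -10.8, -8], "dr": [0, 0, 0], "jaw": 0.6}
    - {"slide": [402.4, -10.8, -8], "dr": [0, 0, 0], "jaw": 0.6}
    - {"slide": [402.4, -10.8, -8], "dr": [0, 0, 0], "jaw": 0.6}
    - {"slide": [402.4, -10.8, -8], "dr": [0, 0, 0], "jaw": 0.6}
    - {"slide": [402.4, -10.8, -8], "dr": [0, 0, 0], "jaw": 0.6}
    - {"slide": [402.4, -10.8, -8], "dr": [0, 0, 0], "jaw": 0.6}
    - {"slide": [402.4, -10.8, -8], "dr": [0, 0, 0], "jaw": 0.6}
    - {"slide": [402.4, -10.8, 20], "dr": [0, 0, 0], "jaw": 0.6}
    - {"slide": [402.4, -10.8, 50], "dr": [0, 0, 0], "jaw": 0.6}
    - {"slide": [402.4, -10.8, 60], "dr": [0, 0, 0], "jaw": 0.6}
    - {"slide": [402.4, -10.8, 60], "dr": [0, 0, 0], "jaw": 0.6}

```text
t: 18.5
tool_pos: [0.4417, 0.2982, 0.2963]
orientation: [-2.24, -2.201, 0.009]
force: [-0.2, 0.0, 0.5]
opening: 0.0373
gripper_force: 0.0
```

```bash
python3 - <<'E'
from h import *
s=read_state();print(s['tool_pos'],s['opening']);go(443.6,299,223,-.017)
E
```

```text
[0.44168931 0.29822694 0.29632125] 0.03732515936218384
slide [ 1.   2.3 73.3] dr [-0.0053  0.0031 -0.0004] t 18.5
```

servo_tool:
  increments:
    - {"slide": [0.6, 1.5, 30], "dr": [0, 0, 0], "jaw": 0.6}
    - {"slide": [0.6, 1.5, 50], "dr": [0, 0, 0], "jaw": 0.6}
    - {"slide": [0.6, 1.5, 65], "dr": [0, 0, 0], "jaw": 0.6}
    - {"slide": [0.6, 1.5, 73], "dr": [0, 0, 0], "jaw": 0.6}
    - {"slide": [0.6, 1.5, 73], "dr": [0, 0, 0], "jaw": 0.6}
    - {"slide": [0.6, 1.5, 73], "dr": [0, 0, 0], "jaw": 1}
    - {"slide": [0.6, 1.5, 73], "dr": [0, 0, 0], "jaw": 1}
    - {"slide": [0.6, 1.5, 73], "dr": [0, 0, 0], "jaw": 1}
    - {"slide": [0.6, 1.5, 73], "dr": [0, 0, 0], "jaw": 1}
    - {"slide": [0.6, 1.5, 73], "dr": [0, 0, 0], "jaw": 1}
    - {"slide": [0.6, 1.5, 73], "dr": [0, 0, 0], "jaw": 1}

```text
t: 19.6
tool_pos: [0.4443, 0.3, 0.2269]
orientation: [-2.24, -2.203, -0.001]
force: [-2.1, -0.3, 5.9]
opening: 0.0124
gripper_force: 30.0
```

```bash
python3 - <<'E'
from h import *
s=read_state();print(s['tool_pos'],s['opening'],s['force']);go(447.2,-79.3,273,-.017)
E
```

```text
[0.44433445 0.30003861 0.22687686] 0.012409514128524559 [-2.05591936 -0.29731435  5.94061428]
slide [-379.2    9.3  -46.3] dr [ 0.0005 -0.0006  0.0001] t 19.6
```

servo_tool:
  increments:
    - {"slide": [0, 0, -20], "dr": [0, 0, 0], "jaw": 1}
    - {"slide": [0, 0, -60], "dr": [0, 0, 0], "jaw": 1}
    - {"slide": [0, 0, -105], "dr": [0, 0, 0], "jaw": 1}
    - {"slide": [0, 0, -150], "dr": [0, 0, 0], "jaw": 1}
    - {"slide": [0, 0, -175], "dr": [0, 0, 0], "jaw": 1}
    - {"slide": [-379, 9.3, -175], "dr": [0, 0, 0], "jaw": 1}
    - {"slide": [-379, 9.3, -175], "dr": [0, 0, 0], "jaw": 1}
    - {"slide": [-379, 9.3, -175], "dr": [0, 0, 0], "jaw": 1}
    - {"slide": [-379, 9.3, -175], "dr": [0, 0, 0], "jaw": 1}
    - {"slide": [-379, 9.3, -175], "dr": [0, 0, 0], "jaw": 1}
    - {"slide": [-379, 9.3, -175], "dr": [0, 0, 0], "jaw": 1}
    - {"slide": [-379, 9.3, -175], "dr": [0, 0, 0], "jaw": 1}
    - {"slide": [-379, 9.3, -175], "dr": [0, 0, 0], "jaw": 1}
    - {"slide": [-379, 9.3, -175], "dr": [0, 0, 0], "jaw": 1}
    - {"slide": [-379, 9.3, -130], "dr": [0, 0, 0], "jaw": 1}
    - {"slide": [-379, 9.3, -90], "dr": [0, 0, 0], "jaw": 1}
    - {"slide": [-379, 9.3, -60], "dr": [0, 0, 0], "jaw": 1}
    - {"slide": [-379, 9.3, -50], "dr": [0, 0, 0], "jaw": 1}
    - {"slide": [-379, 9.3, -50], "dr": [0, 0, 0], "jaw": 1}
    - {"slide": [-379, 9.3, -50], "dr": [0, 0, 0], "jaw": 1}

```text
t: 21.6
tool_pos: [0.4478, -0.0791, 0.2778]
orientation: [2.239, 2.202, 0.001]
force: [-0.3, 0.3, 1.1]
opening: 0.0129
gripper_force: 30.0
```

```bash
cat >> h.py <<'E'
def rel(X,im,hy,zmin):
    "held shaft in camera world + image column, versus marks"
    im=im.astype(int); m=box(X,350,290,440,400)&(im[...,0]>im[...,2]*1.4)&(im[...,0]<im[...,1]*2)&(X[...,2]>zmin)&(X[...,2]<zmin+.022)
    p=X[m]*1000; v,u=np.nonzero(m)
    print('shaft',len(p),'med',np.median(p,0).round(1),'min',p.min(0).round(1),'max',p.max(0).round(1),'cols',np.median(u)*1.4,'rows',v.min()*1.4,v.max()*1.4)
    marks(X,im)
E
python3 - <<'E'
from h import *
a=np.load('w8.npz'); print('ref'); rel(a['X'],a['im'],0,.052)
im,d,P=grab('wrist'); s=read_state();print(s['tool_pos'],s['t'],s['opening'])
X=world(d,P); np.savez('w10.npz',im=im,X=X); rel(X,im,0,.052)
held(X,im,s)
E
```

```text
ref
shaft 54 med [ 445.6 -101.2   66.6] min [ 443.5 -102.6   58.2] max [ 448.2 -100.5   74. ] cols 392.0 rows 324.79999999999995 338.79999999999995
[366. 110.] 164 c [434.6   3. ] size [10.5  6.3] ang 88.7 mean [434.6   3.   39.8] zp [38.5 39.8 40.9]
[419. 110.] 156 c [460.6   2.8] size [9.8 6.3] ang 89.6 mean [460.6   2.8  39.7] zp [38.7 39.7 40.7]
[367. 162.] 140 c [434.2 -21. ] size [10.1  5.8] ang 88.6 mean [434.2 -20.9  39.8] zp [38.4 39.9 41. ]
[419. 162.] 138 c [460.2 -21.3] size [10.2  5.7] ang 89.6 mean [460.2 -21.4  39.8] zp [38.9 39.8 40.8]
[369. 275.] 123 c [433.6 -79. ] size [10.3  6.8] ang 87.9 mean [433.5 -78.9  39.9] zp [38.8 39.9 41. ]
[417. 275.] 121 c [459.5 -79.3] size [ 6.1 10.1] ang 0.0 mean [459.4 -79.3  39.9] zp [38.8 39.9 41. ]
[369. 318.] 109 c [ 433.3 -102.9] size [10.3  6.3] ang 88.3 mean [ 433.2 -103.    39.9] zp [38.8 39.9 40.9]
[417. 318.] 103 c [ 459.  -103.2] size [10.3  5.5] ang 89.9 mean [ 459.1 -103.3   39.9] zp [38.8 40.  40.8]
[ 0.44805958 -0.07926153  0.27834371] 21.65 0.012109612507754776
shaft 45 med [448.1 -78.1  67. ] min [445.9 -79.6  60. ] max [450.2 -77.4  73.7] cols 392.0 rows 323.4 333.2
[363. 161.] 126 c [434.5   3. ] size [ 6.1 10. ] ang 2.7 mean [434.6   3.1  39.9] zp [38.9 39.9 41.1]
[414. 161.] 134 c [460.7   2.6] size [9.7 6.5] ang 88.5 mean [460.8   2.6  39.9] zp [38.9 39.9 40.8]
[364. 209.] 125 c [434.2 -21. ] size [10.3  6.1] ang 88.3 mean [434.3 -21.2  39.9] zp [38.7 39.9 41. ]
[413. 209.] 122 c [460.2 -21.8] size [9.5 6. ] ang 89.9 mean [460.2 -21.7  39.9] zp [38.6 39.9 41.1]
[366. 314.] 102 c [433.6 -79. ] size [10.   5.7] ang 87.5 mean [433.6 -79.   39.9] zp [38.9 39.9 41.1]
[412. 314.] 101 c [459.6 -79.4] size [10.1  5.6] ang 89.7 mean [459.5 -79.4  39.9] zp [38.9 39.9 41.1]
head 791 med [  3.45  -0.59 160.92] min [ -7.1  -6.5 150.1] max [  6.5   5.4 187. ]
shaft 70 med [  1.42  -0.61 207.97] min [ -0.2  -5.5 184.1] max [  8.5   6.  218.3]
```

servo_tool:
  increments:
    - {"slide": [0.8, -1.6, 8], "dr": [0, 0, 0], "jaw": 1}
    - {"slide": [0.8, -1.6, 13], "dr": [0, 0, 0], "jaw": 1}
    - {"slide": [0.8, -1.6, 17], "dr": [0, 0, 0], "jaw": 1}
    - {"slide": [0.8, -1.6, 20], "dr": [0, 0, 0], "jaw": 1}
    - {"slide": [0.8, -1.6, 23], "dr": [0, 0, 0], "jaw": 1}
    - {"slide": [0.8, -1.6, 26], "dr": [0, 0, 0], "jaw": 1}
    - {"slide": [0.8, -1.6, 26], "dr": [0, 0, 0], "jaw": 1}

```text
t: 22.35
tool_pos: [0.4454, -0.0784, 0.2498]
orientation: [-2.24, -2.202, 0.0]
force: [-0.3, 0.2, -0.3]
opening: 0.0126
gripper_force: 30.0
```

servo_tool:
  increments:
    - {"slide": [0, 0, 4], "dr": [0, 0, 0], "jaw": 1}
    - {"slide": [0, 0, 8], "dr": [0, 0, 0], "jaw": 1}
    - {"slide": [0, 0, 11], "dr": [0, 0, 0], "jaw": 1}
    - {"slide": [0, 0, 14], "dr": [0, 0, 0], "jaw": 1}
    - {"slide": [0, 0, 16], "dr": [0, 0, 0], "jaw": 1}
    - {"slide": [0, 0, 18], "dr": [0, 0, 0], "jaw": 1}
    - {"slide": [0, 0, 18], "dr": [0, 0, 0], "jaw": 1}

```text
t: 23.05
tool_pos: [0.4462, -0.0787, 0.2342]
orientation: [2.239, 2.202, 0.001]
force: [-7.1, 1.7, 19.0]
opening: 0.012
gripper_force: 30.1
```

servo_tool:
  increments:
    - {"slide": [0, 0, 0], "dr": [0, 0, 0], "jaw": 0.6}
    - {"slide": [0, 0, 0], "dr": [0, 0, 0], "jaw": 0.6}
    - {"slide": [0, 0, 0], "dr": [0, 0, 0], "jaw": 0.6}
    - {"slide": [0, 0, 0], "dr": [0, 0, 0], "jaw": 0.6}
    - {"slide": [0, 0, -20], "dr": [0, 0, 0], "jaw": 0.6}
    - {"slide": [0, 0, -60], "dr": [0, 0, 0], "jaw": 0.6}
    - {"slide": [0, 0, -110], "dr": [0, 0, 0], "jaw": 0.6}
    - {"slide": [0, 0, -135], "dr": [0, 0, 0], "jaw": 0.6}
    - {"slide": [0, 0, -135], "dr": [0, 0, 0], "jaw": 0.6}

```text
t: 23.95
tool_pos: [0.4468, -0.0788, 0.3721]
orientation: [2.235, 2.198, 0.006]
force: [0.3, -0.1, -0.4]
opening: 0.0373
gripper_force: 0.0
```

```bash
python3 - <<'E'
from h import *
im,d,P=grab('wrist'); s=read_state();print(s['tool_pos'],s['t'],s['opening'])
X=world(d,P); pins(X,im,.07,.1); go(452.6,325.4,300,-.017)
E
```

```text
[ 0.44613333 -0.07862868  0.36927548] 24.0 0.03700546865604614
[393. 288.]
 154 c [451.  -81.4] size [13.4 11.9] ang 89.2 mean [451. -81.  75.] zp [72.7 75.1 76.5]
[389. 318.]
 150 c [ 446.7 -103.8] size [13.6 12.1] ang 88.4 mean [ 446.9 -103.3   75.1] zp [72.4 75.4 76.5]
slide [404.2  -0.7  68.8] dr [0.0042 0.0012 0.    ] t 24.0
```

Both pins are at full depth (head tops at 75.1 mm). The second leans within its hole clearance. Now the third pin.

servo_tool:
  increments:
    - {"slide": [404.2, -0.2, 0], "dr": [0, 0, 0], "jaw": 0.6}
    - {"slide": [404.2, -0.2, 0], "dr": [0, 0, 0], "jaw": 0.6}
    - {"slide": [404.2, -0.2, 0], "dr": [0, 0, 0], "jaw": 0.6}
    - {"slide": [404.2, -0.2, 0], "dr": [0, 0, 0], "jaw": 0.6}
    - {"slide": [404.2, -0.2, 0], "dr": [0, 0, 0], "jaw": 0.6}
    - {"slide": [404.2, -0.2, 0], "dr": [0, 0, 0], "jaw": 0.6}
    - {"slide": [404.2, -0.2, 0], "dr": [0, 0, 0], "jaw": 0.6}
    - {"slide": [404.2, -0.2, 0], "dr": [0, 0, 0], "jaw": 0.6}
    - {"slide": [404.2, -0.2, 0], "dr": [0, 0, 0], "jaw": 0.6}
    - {"slide": [404.2, -0.2, 30], "dr": [0, 0, 0], "jaw": 0.6}
    - {"slide": [404.2, -0.2, 60], "dr": [0, 0, 0], "jaw": 0.6}
    - {"slide": [404.2, -0.2, 70], "dr": [0, 0, 0], "jaw": 0.6}
    - {"slide": [404.2, -0.2, 70], "dr": [0, 0, 0], "jaw": 0.6}
    - {"slide": [404.2, -0.2, 70], "dr": [0, 0, 0], "jaw": 0.6}

```text
t: 25.4
tool_pos: [0.4524, 0.3254, 0.2977]
orientation: [2.241, 2.202, -0.0]
force: [-0.7, 0.0, 0.4]
opening: 0.0374
gripper_force: 0.0
```

```bash
python3 - <<'E'
from h import *
s=read_state();print(s['tool_pos'],s['opening']);go(452.6,325.4,222,-.017)
E
```

```text
[0.45239626 0.32539642 0.29769618] 0.03741398179825269
slide [ 0.   0.2 75.7] dr [-0.      0.     -0.0005] t 25.4
```

servo_tool:
  increments:
    - {"slide": [0, 0, 30], "dr": [0, 0, 0], "jaw": 0.6}
    - {"slide": [0, 0, 50], "dr": [0, 0, 0], "jaw": 0.6}
    - {"slide": [0, 0, 65], "dr": [0, 0, 0], "jaw": 0.6}
    - {"slide": [0, 0, 74], "dr": [0, 0, 0], "jaw": 0.6}
    - {"slide": [0, 0, 74], "dr": [0, 0, 0], "jaw": 0.6}
    - {"slide": [0, 0, 74], "dr": [0, 0, 0], "jaw": 0.6}
    - {"slide": [0, 0, 74], "dr": [0, 0, 0], "jaw": 1}
    - {"slide": [0, 0, 74], "dr": [0, 0, 0], "jaw": 1}
    - {"slide": [0, 0, 74], "dr": [0, 0, 0], "jaw": 1}
    - {"slide": [0, 0, 74], "dr": [0, 0, 0], "jaw": 1}
    - {"slide": [0, 0, 74], "dr": [0, 0, 0], "jaw": 1}
    - {"slide": [0, 0, 74], "dr": [0, 0, 0], "jaw": 1}

```text
t: 26.6
tool_pos: [0.4523, 0.3258, 0.2236]
orientation: [2.24, 2.202, 0.001]
force: [0.9, -0.9, 2.1]
opening: 0.0123
gripper_force: 30.0
```

```bash
python3 - <<'E'
from h import *
s=read_state();print(s['tool_pos'],s['opening'],s['force']);go(447.3,-21.4,280,-.017)
E
```

```text
[0.4522956  0.32578775 0.22357523] 0.012252610123805562 [ 0.87238295 -0.9299517   2.12262814]
slide [-347.2    0.9  -56.5] dr [ 0.0005 -0.0003  0.    ] t 26.6
```

servo_tool:
  increments:
    - {"slide": [0, 0, -20], "dr": [0, 0, 0], "jaw": 1}
    - {"slide": [0, 0, -60], "dr": [0, 0, 0], "jaw": 1}
    - {"slide": [0, 0, -105], "dr": [0, 0, 0], "jaw": 1}
    - {"slide": [0, 0, -150], "dr": [0, 0, 0], "jaw": 1}
    - {"slide": [0, 0, -178], "dr": [0, 0, 0], "jaw": 1}
    - {"slide": [-347, 0.9, -178], "dr": [0, 0, 0], "jaw": 1}
    - {"slide": [-347, 0.9, -178], "dr": [0, 0, 0], "jaw": 1}
    - {"slide": [-347, 0.9, -178], "dr": [0, 0, 0], "jaw": 1}
    - {"slide": [-347, 0.9, -178], "dr": [0, 0, 0], "jaw": 1}
    - {"slide": [-347, 0.9, -178], "dr": [0, 0, 0], "jaw": 1}
    - {"slide": [-347, 0.9, -178], "dr": [0, 0, 0], "jaw": 1}
    - {"slide": [-347, 0.9, -178], "dr": [0, 0, 0], "jaw": 1}
    - {"slide": [-347, 0.9, -178], "dr": [0, 0, 0], "jaw": 1}
    - {"slide": [-347, 0.9, -150], "dr": [0, 0, 0], "jaw": 1}
    - {"slide": [-347, 0.9, -110], "dr": [0, 0, 0], "jaw": 1}
    - {"slide": [-347, 0.9, -80], "dr": [0, 0, 0], "jaw": 1}
    - {"slide": [-347, 0.9, -60], "dr": [0, 0, 0], "jaw": 1}
    - {"slide": [-347, 0.9, -52], "dr": [0, 0, 0], "jaw": 1}
    - {"slide": [-347, 0.9, -52], "dr": [0, 0, 0], "jaw": 1}
    - {"slide": [-347, 0.9, -52], "dr": [0, 0, 0], "jaw": 1}

```text
t: 28.6
tool_pos: [0.4477, -0.021, 0.2763]
orientation: [2.239, 2.202, 0.001]
force: [1.2, 0.4, -0.3]
opening: 0.0124
gripper_force: 30.0
```

```bash
python3 - <<'E'
from h import *
im,d,P=grab('wrist'); s=read_state();print(s['tool_pos'],s['t'],s['opening'])
X=world(d,P); np.savez('w11.npz',im=im,X=X); rel(X,im,0,.052)
held(X,im,s)
E
```

```text
[ 0.447857   -0.02113159  0.27673786] 28.65 0.01232777569855504
shaft 36 med [447.9 -19.1  68.4] min [445.8 -21.   61.5] max [450.  -18.4  73.8] cols 392.0 rows 323.4 334.59999999999997
[367. 273.] 120 c [434.5   3. ] size [10.5  6.3] ang 88.3 mean [434.6   3.   39.8] zp [38.8 39.9 40.8]
[414. 272.] 117 c [460.5   2.7] size [10.4  6.2] ang 89.3 mean [460.5   2.7  39.9] zp [38.8 39.9 40.7]
[367. 315.] 101 c [434.2 -21.1] size [10.4  5.6] ang 88.4 mean [434.2 -21.   39.9] zp [38.9 39.9 41.1]
[414. 315.] 111 c [460.5 -21.7] size [10.4  6.3] ang 89.5 mean [460.4 -21.6  40. ] zp [39.  40.  41.2]
head 814 med [  4.42  -0.45 157.44] min [ -5.7  -6.4 150.3] max [  7.2   5.7 183.5]
shaft 68 med [2.0000e+00 2.0000e-01 2.0476e+02] min [ 1.00e-01 -2.50e+00  1.84e+02] max [  6.4   2.4 215.3]
```

servo_tool:
  increments:
    - {"slide": [-0.3, -0.6, 8], "dr": [0, 0, 0], "jaw": 1}
    - {"slide": [-0.3, -0.6, 14], "dr": [0, 0, 0], "jaw": 1}
    - {"slide": [-0.3, -0.6, 18], "dr": [0, 0, 0], "jaw": 1}
    - {"slide": [-0.3, -0.6, 21], "dr": [0, 0, 0], "jaw": 1}
    - {"slide": [-0.3, -0.6, 24], "dr": [0, 0, 0], "jaw": 1}
    - {"slide": [-0.3, -0.6, 27], "dr": [0, 0, 0], "jaw": 1}
    - {"slide": [-0.3, -0.6, 27], "dr": [0, 0, 0], "jaw": 1}

```text
t: 29.35
tool_pos: [0.4464, -0.0215, 0.2477]
orientation: [-2.24, -2.202, 0.001]
force: [0.4, -0.4, -0.6]
opening: 0.0125
gripper_force: 30.0
```

servo_tool:
  increments:
    - {"slide": [0, 0, 4], "dr": [0, 0, 0], "jaw": 1}
    - {"slide": [0, 0, 8], "dr": [0, 0, 0], "jaw": 1}
    - {"slide": [0, 0, 12], "dr": [0, 0, 0], "jaw": 1}
    - {"slide": [0, 0, 15], "dr": [0, 0, 0], "jaw": 1}
    - {"slide": [0, 0, 17], "dr": [0, 0, 0], "jaw": 1}
    - {"slide": [0, 0, 18.5], "dr": [0, 0, 0], "jaw": 1}
    - {"slide": [0, 0, 18.5], "dr": [0, 0, 0], "jaw": 1}

```text
t: 30.05
tool_pos: [0.4469, -0.0216, 0.231]
orientation: [2.24, 2.202, 0.0]
force: [-5.4, 1.0, 13.9]
opening: 0.0125
gripper_force: 30.0
```

servo_tool:
  increments:
    - {"slide": [0, 0, 0], "dr": [0, 0, 0], "jaw": 0.6}
    - {"slide": [0, 0, 0], "dr": [0, 0, 0], "jaw": 0.6}
    - {"slide": [0, 0, 0], "dr": [0, 0, 0], "jaw": 0.6}
    - {"slide": [0, 0, 0], "dr": [0, 0, 0], "jaw": 0.6}
    - {"slide": [0, 0, -20], "dr": [0, 0, 0], "jaw": 0.6}
    - {"slide": [0, 0, -60], "dr": [0, 0, 0], "jaw": 0.6}
    - {"slide": [-50, 0, -110], "dr": [0, 0, 0], "jaw": 1}
    - {"slide": [-80, 0, -140], "dr": [0, 0, 0], "jaw": 1}
    - {"slide": [-80, 0, -140], "dr": [0, 0, 0], "jaw": 1}
    - {"slide": [-80, 0, -140], "dr": [0, 0, 0], "jaw": 1}

```text
t: 31.05
tool_pos: [0.4457, -0.1028, 0.3714]
orientation: [2.241, 2.197, 0.002]
force: [-0.2, 0.3, -0.4]
opening: 0.0096
gripper_force: 0.0
```

```bash
python3 - <<'E'
from h import *
im,d,P=grab('wrist'); s=read_state();print(s['tool_pos'],s['t'],s['opening'])
X=world(d,P); np.savez('w12.npz',im=im,X=X); save('w12',im); pins(X,im,.07,.1);pins(X,im,.1,.2)
rect(X,box(X,300,0,480,160),.1,.2,'handle'); go(448.5,45,310,-.017)
E
```

```text
[ 0.44518757 -0.10172861  0.36942469] 31.1 0.0058071201703627446
[389. 168.]
 173 c [446.3 -21.9] size [12.4 12.8] ang 88.9 mean [446.3 -21.8  75.3] zp [73.9 75.4 76.3]
[396. 256.]
 160 c [451.2 -81.4] size [12.6 13.4] ang 26.2 mean [451.  -81.1  74.9] zp [72.5 75.1 76.4]
[392. 287.]
 149 c [ 446.6 -103.7] size [13.1 11.8] ang 89.2 mean [ 446.8 -103.5   75.2] zp [73.6 75.3 76.5]
[389. 168.]
 few 0
[396. 256.]
 few 0
[392. 287.]
 few 0
handle few 0
slide [146.7   0.5  59.5] dr [ 0.0004 -0.0003 -0.0017] t 31.1
```

View pics/w12.png

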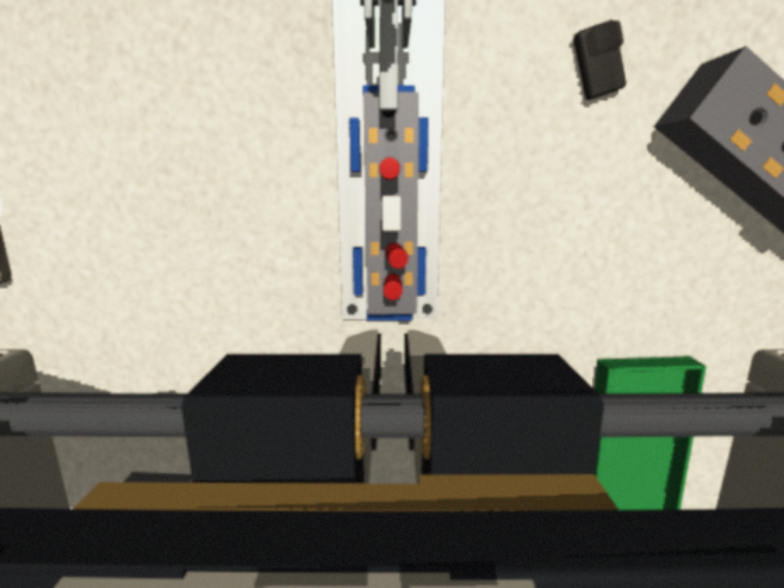

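All three pins are in, at (389,168), (396,256) and (392,287), with head tops at 75 mm. Next I swing the clamp open from the pocket side.

servo_tool:
  increments:
    - {"slide": [146, 1, 0], "dr": [0, 0, 0], "jaw": 1}
    - {"slide": [146, 1, 0], "dr": [0, 0, 0], "jaw": 1}
    - {"slide": [146, 1, 0], "dr": [0, 0, 0], "jaw": 1}
    - {"slide": [146, 1, 0], "dr": [0, 0, 0], "jaw": 1}
    - {"slide": [146, 1, 30], "dr": [0, 0, 0], "jaw": 1}
    - {"slide": [146, 1, 65], "dr": [0, 0, 0], "jaw": 1}
    - {"slide": [146, 1, 72], "dr": [0, 0, 0], "jaw": 1}
    - {"slide": [146, 1, 72], "dr": [0, 0, 0], "jaw": 1}
    - {"slide": [158, 1, 72], "dr": [0, 0, 0], "jaw": 1}
    - {"slide": [170, 1, 72], "dr": [0, 0, 0], "jaw": 1}
    - {"slide": [180, 1, 72], "dr": [0, 0, 0], "jaw": 1}

```text
t: 32.2
tool_pos: [0.4499, 0.0791, 0.2995]
orientation: [2.238, 2.201, 0.002]
force: [0.8, -4.6, 1.0]
opening: 0.0007
gripper_force: 2.3
```

servo_tool:
  increments:
    - {"slide": [10, 0, 0], "dr": [0, 0, 0], "jaw": 1}
    - {"slide": [20, 0, 0], "dr": [0, 0, 0], "jaw": 1}
    - {"slide": [30, 0, 0], "dr": [0, 0, 0], "jaw": 1}
    - {"slide": [38, 0, 0], "dr": [0, 0, 0], "jaw": 1}
    - {"slide": [44, 0, 0], "dr": [0, 0, 0], "jaw": 1}
    - {"slide": [44, 0, 0], "dr": [0, 0, 0], "jaw": 1}

```text
t: 32.8
tool_pos: [0.4499, 0.1232, 0.2977]
orientation: [-2.239, -2.203, -0.0]
force: [-0.3, -0.0, 0.4]
opening: 0.0005
gripper_force: 0.0
```

servo_tool:
  increments:
    - {"slide": [-5, 0, -20], "dr": [0, 0, 0], "jaw": 1}
    - {"slide": [-5, 0, -60], "dr": [0, 0, 0], "jaw": 0.6}
    - {"slide": [-5, 0, -85], "dr": [0, 0, 0], "jaw": 0.6}
    - {"slide": [-170, 0, -85], "dr": [0, 0, 0], "jaw": 0.6}
    - {"slide": [-170, 0, -85], "dr": [0, 0, 0], "jaw": 0.6}
    - {"slide": [-170, 0, -85], "dr": [0, 0, 0], "jaw": 0.6}
    - {"slide": [-170, 0, -85], "dr": [0, 0, 0], "jaw": 0.6}
    - {"slide": [-170, 0, -85], "dr": [0, 0, 0], "jaw": 0.6}
    - {"slide": [-170, 0, -85], "dr": [0, 0, 0], "jaw": 0.6}
    - {"slide": [-170, 0, -85], "dr": [0, 0, 0], "jaw": 0.6}

```text
t: 33.8
tool_pos: [0.4471, -0.0468, 0.3827]
orientation: [-2.239, -2.203, -0.0]
force: [-0.1, 0.3, 0.0]
opening: 0.0371
gripper_force: 0.0
```

```bash
python3 - <<'E'
from h import *
im,d,P=grab('wrist'); s=read_state();print(s['tool_pos'],s['t'],s['opening'])
X=world(d,P); save('w13',im); pins(X,im,.07,.1,bx=(300,0,500,345)); im=im.astype(int)
w=im.min(2)>150; rect(X,w&box(X,360,150,430,345),.07,.1,'tab'); rect(X,box(X,300,0,480,330),.095,.2,'arm high')
X2=X
im,d,P=grab('scene'); X=world(d,P); r,g=im[...,0].astype(int),im[...,1].astype(int)
m=(r>2*g)&(r>80)&(abs(X[...,0]-.45)<.03)&(X[...,1]>.06)&(X[...,1]<.22); rect(X,m,.07,.2,'grip')
m=(g>r*1.5)&box(X,215,275,335,345); rect(X,m,.015,.03,'rim')
E
```

```text
[ 0.44715    -0.04661529  0.38268796] 33.85 0.03720529748705332
[390.   1.]
 31 c [448.1 128.5] size [1.7 9.9] ang 87.2 mean [448.4 128.6  91.8] zp [90.5 91.7 93.1]
[390. 249.]
 146 c [446.5 -21.2] size [12.8 12. ] ang 88.8 mean [446.3 -21.2  75.2] zp [74.1 75.3 76.4]
[396. 328.]
 135 c [450.7 -80.9] size [12.6 12.6] ang 0.2 mean [451.1 -80.6  75. ] zp [72.1 75.4 76.5]
tab 262 c [447.5 -49.7] size [21.2 11. ] ang 89.1 mean [447.5 -49.4  85.2] zp [84.  85.3 86.5]
arm high 563 c [447.   50.3] size [33.5 11.7] ang 89.2 mean [447.2  49.1 109.9] zp [ 99.7 110.6 116.4]
grip 48 c [455.2 150.1] size [13.6 36. ] ang 11.3 mean [454.3 152.6  99.8] zp [ 89.7 100.7 107.7]
rim 261 c [ 681.6 -289.7] size [ 89.2 201.6] ang 0.3 mean [ 688.9 -263.2   19.6] zp [15.5 19.3 24.5]
```

The clamp is fully open (grip at y≈150, z≈100). The tray has been knocked to about (680,-290). Now I grasp the tab.

servo_tool:
  increments:
    - {"slide": [-3.3, 0, 0], "dr": [0, 0, 0], "jaw": 0.6}
    - {"slide": [-3.3, 0, 30], "dr": [0, 0, 0], "jaw": 0.6}
    - {"slide": [-3.3, 0, 70], "dr": [0, 0, 0], "jaw": 0.6}
    - {"slide": [-3.3, 0, 105], "dr": [0, 0, 0], "jaw": 0.6}
    - {"slide": [-3.3, 0, 130], "dr": [0, 0, 0], "jaw": 0.6}
    - {"slide": [-3.3, 0, 145], "dr": [0, 0, 0], "jaw": 0.6}
    - {"slide": [-3.3, 0, 149], "dr": [0, 0, 0], "jaw": 0.6}
    - {"slide": [-3.3, 0, 149], "dr": [0, 0, 0], "jaw": 0.6}
    - {"slide": [-3.3, 0, 149], "dr": [0, 0, 0], "jaw": 0.6}
    - {"slide": [-3.3, 0, 149], "dr": [0, 0, 0], "jaw": 1}
    - {"slide": [-3.3, 0, 149], "dr": [0, 0, 0], "jaw": 1}
    - {"slide": [-3.3, 0, 149], "dr": [0, 0, 0], "jaw": 1}
    - {"slide": [-3.3, 0, 149], "dr": [0, 0, 0], "jaw": 1}
    - {"slide": [-3.3, 0, 149], "dr": [0, 0, 0], "jaw": 1}
    - {"slide": [-3.3, 0, 149], "dr": [0, 0, 0], "jaw": 1}
  force: 40

```text
t: 35.4
tool_pos: [0.4472, -0.0509, 0.2341]
orientation: [2.24, 2.202, 0.0]
force: [-0.6, 0.8, 4.7]
opening: 0.0117
gripper_force: 40.0
```

servo_tool:
  increments:
    - {"slide": [0, 0, -10], "dr": [0, 0, 0], "jaw": 1}
    - {"slide": [0, 0, -25], "dr": [0, 0, 0], "jaw": 1}
    - {"slide": [0, 0, -50], "dr": [0, 0, 0], "jaw": 1}
    - {"slide": [0, 0, -80], "dr": [0, 0, 0], "jaw": 1}
    - {"slide": [0, 0, -100], "dr": [0, 0, 0], "jaw": 1}
    - {"slide": [-40, 0, -105], "dr": [0, 0, 0], "jaw": 1}
    - {"slide": [-80, 10, -105], "dr": [0, 0, 0], "jaw": 1}
    - {"slide": [-115, 40, -105], "dr": [0, 0, 0], "jaw": 1}
    - {"slide": [-145, 75, -105], "dr": [0, 0, -0.01], "jaw": 1}
    - {"slide": [-170, 115, -105], "dr": [0, 0, -0.017], "jaw": 1}
    - {"slide": [-195, 155, -105], "dr": [0, 0, -0.017], "jaw": 1}
    - {"slide": [-215, 195, -105], "dr": [0, 0, -0.017], "jaw": 1}
    - {"slide": [-228, 225, -105], "dr": [0, 0, -0.017], "jaw": 1}
    - {"slide": [-235, 236.5, -105], "dr": [0, 0, -0.017], "jaw": 1}
    - {"slide": [-235, 236.5, -105], "dr": [0, 0, -0.017], "jaw": 1}
    - {"slide": [-235, 236.5, -105], "dr": [0, 0, -0.017], "jaw": 1}

```text
t: 37.0
tool_pos: [0.6791, -0.2896, 0.3378]
orientation: [-2.22, -2.22, 0.001]
force: [-0.6, 0.4, -3.1]
opening: 0.0117
gripper_force: 40.0
```

```bash
python3 - <<'E'
from h import *
im,d,P=grab('wrist'); s=read_state();print(s['tool_pos'],s['t'],s['opening'],s['force'])
X=world(d,P); im=im.astype(int); r,g,b=im[...,0],im[...,1],im[...,2]
gm=(g>r*1.5)&(g>b*1.3)&(g>40); save('w14',im.astype(np.uint8))
rect(X,gm,.016,.03,'rim'); rect(X,(abs(r-g)<25)&box(X,250,0,520,345),.12,.16,'blk')
pins(X,im,.05,.25)
for n in ('side','scene'):
    im,d,P=grab(n); X=world(d,P); im=im.astype(int); g,r,b=im[...,1],im[...,0],im[...,2]
    m=(g>r*1.5)&(g>b*1.3)&(abs(X[...,0]-.68)<.1)&(abs(X[...,1]+.28)<.16); rect(X,m,.015,.03,n+' rim'); rect(X,m,-.01,.03,n+' tray')
go(680,-290,240,0)
E
```

```text
[ 0.67892074 -0.28947254  0.3382277 ] 37.05 0.01165542222113137 [-0.17554624  0.10838841 -2.75724374]
rim 1484 c [ 680.6 -269. ] size [ 86.8 153.5] ang 0.5 mean [ 679.7 -245.1   22.6] zp [17.9 23.1 24.4]
blk 6673 c [ 678.6 -246.4] size [39.7 79.6] ang 0.2 mean [ 678.  -239.8  143.5] zp [142.1 143.2 144.5]
[401. 299.]
 843 c [ 682.6 -266. ] size [15.  23.9] ang 3.6 mean [ 682.1 -260.6  174. ] zp [156.5 178.2 179.8]
[401. 450.]
 249 c [ 682.3 -321.1] size [ 9.7 11.8] ang 20.9 mean [ 682.4 -321.1  179. ] zp [177.9 179.  180.1]
side rim 176 c [ 678.1 -299.4] size [190.7  86.1] ang 90.0 mean [ 663.3 -341.5   20. ] zp [15.9 20.5 23.2]
side tray 1187 c [ 677.7 -295. ] size [ 86.3 200.5] ang 0.9 mean [ 681.9 -300.8    6.7] zp [ 1.9  4.3 21.2]
scene rim 304 c [ 681.6 -290.8] size [ 91.1 202. ] ang 0.9 mean [ 693.4 -279.1   19.8] zp [15.3 19.6 24.5]
scene tray 1367 c [ 681.2 -291.2] size [ 91.8 204.8] ang 0.9 mean [ 679.4 -291.7    9.6] zp [ 3.2  6.9 22.5]
slide [-0.7  1.2 98.9] dr [-0.0005 -0.0003  0.0002] t 37.15
```

View pics/w14.png

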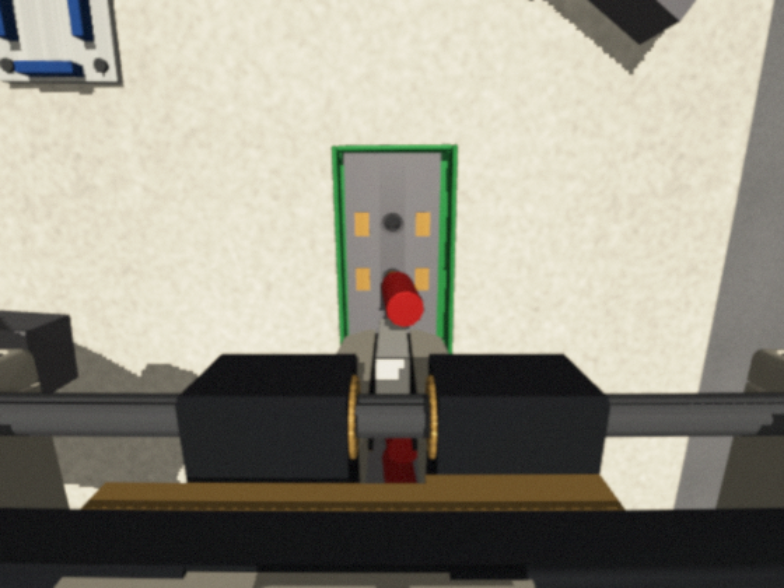

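The block, with its pins, is centred above the tray, whose rim spans columns 333–457. Lowering it.

servo_tool:
  increments:
    - {"slide": [-1, 1.5, 20], "dr": [0, 0, 0], "jaw": 1}
    - {"slide": [-1, 1.5, 50], "dr": [0, 0, 0], "jaw": 1}
    - {"slide": [-1, 1.5, 75], "dr": [0, 0, 0], "jaw": 1}
    - {"slide": [-1, 1.5, 90], "dr": [0, 0, 0], "jaw": 1}
    - {"slide": [-1, 1.5, 98], "dr": [0, 0, 0], "jaw": 1}
    - {"slide": [-1, 1.5, 102], "dr": [0, 0, 0], "jaw": 1}
    - {"slide": [-1, 1.5, 105], "dr": [0, 0, 0], "jaw": 1}
    - {"slide": [-1, 1.5, 105], "dr": [0, 0, 0], "jaw": 1}

```text
t: 37.95
tool_pos: [0.6814, -0.291, 0.2348]
orientation: [2.22, 2.22, 0.001]
force: [-0.6, -0.3, -2.7]
opening: 0.0121
gripper_force: 40.0
```

servo_tool:
  increments:
    - {"slide": [0, 0, 1.5], "dr": [0, 0, 0], "jaw": 1}
    - {"slide": [0, 0, 3], "dr": [0, 0, 0], "jaw": 1}
    - {"slide": [0, 0, 4.5], "dr": [0, 0, 0], "jaw": 1}
    - {"slide": [0, 0, 4.5], "dr": [0, 0, 0], "jaw": 1}

```text
t: 38.35
tool_pos: [0.6813, -0.291, 0.2301]
orientation: [2.221, 2.221, 0.001]
force: [-0.1, 0.3, 0.4]
opening: 0.012
gripper_force: 40.0
```

servo_tool:
  increments:
    - {"slide": [0, 0, 0.5], "dr": [0, 0, 0], "jaw": 1}
    - {"slide": [0, 0, 0.5], "dr": [0, 0, 0], "jaw": 0.6}
    - {"slide": [0, 0, 0.5], "dr": [0, 0, 0], "jaw": 0.6}
    - {"slide": [0, 0, 0.5], "dr": [0, 0, 0], "jaw": 0.6}
    - {"slide": [0, 0, 0.5], "dr": [0, 0, 0], "jaw": 0.6}
    - {"slide": [0, 0, -15], "dr": [0, 0, 0], "jaw": 0.6}
    - {"slide": [0, 0, -50], "dr": [0, 0, 0], "jaw": 0.6}
    - {"slide": [-10, 0, -100], "dr": [0, 0, 0], "jaw": 0.6}
    - {"slide": [-60, -40, -150], "dr": [0, 0, 0], "jaw": 0.6}
    - {"slide": [-80, -40, -150], "dr": [0, 0, 0], "jaw": 0.6}
    - {"slide": [-80, -40, -150], "dr": [0, 0, 0], "jaw": 0.6}
    - {"slide": [-80, -40, -150], "dr": [0, 0, 0], "jaw": 0.6}

```text
t: 39.55
tool_pos: [0.6406, -0.372, 0.3814]
orientation: [2.222, 2.217, 0.001]
force: [0.3, 1.1, -0.5]
opening: 0.0372
gripper_force: 0.0
```

```bash
python3 - <<'E'
from h import *
im,d,P=grab('wrist'); s=read_state();print(s['tool_pos'],s['t'])
X=world(d,P); save('w15',im); pins(X,im,.04,.1,bx=(250,0,600,345))
m=(abs(X[...,0]-.681)<.03)&(abs(X[...,1]+.29)<.1); p=rect(X,m,.028,.042,'top')
A=np.c_[p[:,:2],np.ones(len(p))]; print('slopes',np.linalg.lstsq(A,p[:,2],rcond=None)[0][:2].round(4))
im,d,P=grab('scene'); X=world(d,P); r,g=im[...,0].astype(int),im[...,1].astype(int)
m=(r>2*g)&(r>80)&(abs(X[...,0]-.45)<.03)&(X[...,1]>.06)&(X[...,1]<.22); rect(X,m,.07,.2,'grip')
E
```

```text
[ 0.64091369 -0.3708575   0.37970383] 39.6
[456. 128.]
 185 c [ 684.8 -265.2] size [13.7 12.4] ang 14.5 mean [ 684.4 -265.    70.7] zp [68.8 71.  72.5]
[452. 214.]
 192 c [ 684.5 -321.9] size [13.  15.1] ang 43.5 mean [ 684.  -321.6   68.2] zp [52.9 70.8 72.3]
[449. 247.]
 199 c [ 683.6 -346.6] size [12.6 14.9] ang 3.1 mean [ 682.8 -345.7   66.8] zp [49.2 70.7 72.2]
top 4695 c [ 681.3 -290.4] size [ 40.7 163.2] ang 0.4 mean [ 679.7 -281.6   35.4] zp [34.1 35.4 36.7]
slopes [ 0.0052 -0.0007]
grip 48 c [455.6 150.3] size [12.3 36.7] ang 13.0 mean [454.  152.4  99.6] zp [ 89.4 100.6 107.9]
```

The block lies flat in the tray (top at 34 mm after the bias) with all three heads at seated height. The clamp is open and the robot is clear, so I'm handing in.

```bash
python3 -c "
from plant import *
print(close_job())"
```

```text
the job is handed in; nothing more can be done
None
```

Job handed in at about 40 s of the 210 s: the block lies flat in the green tray with all three pins measured fully home and the clamp fully open; the verdict was not shown.

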